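# Open the tilted ink bottle

### The job

Open the ink bottle that sits leaning in the wedge-shaped wooden stand, so that the fountain pen can be filled: unscrew its black cap (ordinary right-hand thread) until the thread lets go, without tearing it off by force, and lift it clear. Set the cap down on the round leather coaster, open side down and wholly on it, without dropping it, and leave the pen and the other loose things where they lie.

Things in the scene. Friction and masses are not known exactly. Their poses are not given: they have to be found in the camera images.
- cap_grip (a point): Black ribbed screw cap of the leaning ink bottle: loose round cup, 48 mm across, 29 mm high, 45 g, open below. Point on its axis, 21 mm above its rim, 8 mm below its flat top, where to grip it; fingertips may reach 20 mm further down before they meet the bottle. z: cap axis, rim to top, at first leaning 30 degrees. Round: grip at any angle; opened fingers can swing back round it.
- neck (a point): Fixed point at the foot of the bottle's threaded neck (40 mm over the thread, 18 mm long), on its axis. z runs up the axis, which leans 30 degrees from vertical, toward the robot give or take 30 degrees. Screwed shut, cap_grip lies 22 mm up this z. The dark blue bottle is 62 mm round; its shoulder slopes down and out from here.
- coaster: Round brown leather coaster, 96 mm in diameter, 6 mm thick, fixed on the desk. Origin at the centre of its underside, z up. The cap standing on it has cap_grip 27 mm above this origin.
- fountain_pen: Loose black fountain pen, 132 mm long, 13 mm thick, lying between stand and coaster, pointing away from the robot. Origin at its underside, middle; long axis y. Leave it alone.
- ink_bottle: A second, upright, closed ink bottle at the back by the lamp, 49 x 48 x 58 mm high, loose. Origin at the centre of its underside. Leave it alone.
- notebook: Loose black notebook, 148 x 110 x 16 mm, on the leather desk pad at the left. Origin at the centre of its underside. Leave it alone.
- pencil_1: Loose pencil, 180 mm long, 7 mm thick, on the desk pad beside the notebook. Origin at its underside, middle; long axis y. Leave it alone.
- letter_opener: Loose letter opener, 216 mm long, 9 mm high, lying on the desk pad beyond the notebook. Origin at its underside, middle; long axis y. Leave it alone.
- cap: The same cap; origin at the centre of its rim. Thread: right-hand, single start, 6 mm pitch. Anticlockwise (positive about its z) it climbs 6 mm a turn, with 1 mm axial and 0.8 mm radial play (the first 0.1 turn may take up play). It turns easily, stays where it is left and comes free after about one and a half turns, some 9 mm up; turned on from there and let go, it may topple off.
- ink_stand: Heavy brown wooden wedge that holds the bottle fast; neither can move. 108 x 96 mm, 23 to 85 mm high, rising along its x; origin at the centre of its underside, the bottle leans to its -x. It stands on the bare wood at the right of the desk, on one side of the fountain pen, the coaster on the other.

How it is judged (in metres and radians):
On the way, in this order (a step that is already met when the one before it is completed fails the run):
1. the cap has climbed 3 to 8 mm on the thread, still in line with the neck (z of cap_grip in the frame of neck between 0.025 and 0.03 m and angle between the z axis of cap_grip and the z axis of neck, either way round below 0.15 rad), for 0.3 s.
2. the cap is lifted clear of the neck (distance between cap_grip and neck above 0.045 m), for 0.1 s.
At the end, for the whole second after the job is handed in: The cap stands at rest on the coaster, open side down: its axis within 24 mm of the coaster's centre (its rim wholly on it), cap_grip 24 to 30 mm above the desk, its axis within 0.1 rad of vertical (horizontal distance between cap_grip and coaster below 0.024 m and height (world z) of cap_grip between 0.024 and 0.03 m and angle between cap_grip's own z axis and vertical below 0.1 rad and linear speed of cap below 0.02 m/s); the robot touches nothing.
It fails at once if the cap is torn at: more than 80 N between cap and bottle (contact force between cap and ink_stand above 80 N).
It fails at once if the cap is dropped: it falls freely faster than 0.6 m/s (about 18 mm) (contact force between the fingers and cap below 0.05 N and linear speed of cap above 0.6 m/s).
It fails at once if another loose thing (pen, second bottle, notebook, pencil, letter opener) is moved by more than 30 mm (distance of any of fountain_pen, ink_bottle, notebook, pencil_1, letter_opener from where it was at the start of the episode above 0.03 m).
It also fails if it takes over 72 s, if anything falls off the work surface, if the arm or the gripper's body presses on something with over 40 N, if the wrist force passes 120 N, or if a joint passes its speed limit or range.

### The arm

A 7-joint arm with a two-finger parallel gripper is mounted at the origin on a cart in front of the work surface, level with it; the furniture and walls round the work are solid. World frame = base frame: x ahead of the robot, y to its left, z up, the work surface at z = 0. Lengths are in mm, angles in rad, forces in N, time in s.
With the tool pointing down it reaches from about 400 to 875 mm from the base axis. Payload 4.4 kg.
Tool frame: the origin (TCP) lies at the very end of the fingers, on their centre line; the grasp point (between the pads) lies 19 mm behind it; z points along the fingers, y is the line along which they close (so a half turn about z gives the same grasp; the last joint's range is limited). The gripper opens to 85 mm and grips with 20 to 120 N. Pads are 22 mm wide; open, the fingers measure 114 mm over their backs; the gripper's body (76 mm by 85 mm) begins 54 mm behind the grasp point. The pads swing forward as they close: fully open they stand 13 mm farther back than shut.
Start: joints at [-1.184, 0.628, 0.038, 1.517, -0.027, 0.996, -0.02], TCP at [284.345, 584.522, 231.313] pointing down, gripper open.
Joint ranges: [-3.06, 3.06], [-0.37, 2.12], [-1.25, 1.32], [0.18, 2.47], [-1.1, 4.24], [0.23, 1.98], [-2.94, 2.94]. Speed limits (rad/s): [2.57, 2.57, 3.14, 3.14, 3.14, 3.14, 3.14].

### API

Orientations are given as [roll, pitch, yaw] about the fixed x, y, z axes, in that order (R = Rz(yaw) Ry(pitch) Rx(roll)).
In Python, from cell import monitor, viewer, workorder gives the robot as it stands.
- The arm moves only by the tool arm_command, never from a script. Its argument "series" is one flat list of numbers, 5 for each row, row after row: the opening in per cent of the stroke, from 0 (shut) to 100 (fully open), then the shift along the tool's x, y, z in cm, then the turn about the tool's z in degrees. In form: [claw, x, y, z, roll, claw, x, y, z, roll, ...]. A call has exactly 5 rows; each row is the pose to reach, as a shift and turn from the pose commanded when the call began, along the tool's axes at that moment; what a row does not reach only later rows make up. A row lasts 1/12 s, in which the tool goes at most 41.7 mm and 7.16 degrees, less where a joint would pass 70% of its speed; a pose out of reach is approached as far as the arm can. A call with a gripper value outside its range is refused whole. The fingers move at their own pace and stop on an object; the grip force is fixed at half the most. Time passes only in rows, so rows that repeat a pose let the fingers close, or fill a call up. It gives the time, the measured TCP pose, the force, the opening and the grip force at its end, in the units of the state.
- monitor.read_state(): the state, without advancing time (a new reading comes with each control period).
- viewer.get_image(name): name is "scene" or "top"; returns (picture, depth): 480x640x3 uint8, red, green, blue; 480x640 float32, mm along the optical axis (not along the pixel's ray), 0 where there is no reading.
- viewer.camera_model(name): a dict with "mtx" (3x3 intrinsics, pixels), "dist_coeffs" ([k1, k2, p1, p2, k3] as OpenCV has them; the pictures are not rectified), "R" (3x3) and "t" (3): a world point X has camera coordinates R X + t. Camera axes: x right, y down, z forward; pixel columns grow to the right and rows downward; lengths in mm; the calibration is good to about 2 mm. A picture is of the moment at which its call begins. camera_model takes no time and is no camera call.
- workorder.finish_job(): hands the job in; it is judged then, once.
The state is a dict: "clock": time; "qpos": joint angles; "qd": joint speeds; "tau": joint torques, N m; "eef_pos": TCP position; "tool_rot": TCP orientation; "force": force on the tool from outside, world axes, zero at the start; "torque": the same for the moment, N m; "width": finger opening in mm; "gripper_force": force on a finger pad.
Only numpy, scipy, OpenCV 4.12 (cv2) and the standard library are available. Lean on these libraries where they do the work, as an engineer would, in place of code of your own. Each camera call takes 0.05 s, during which the arm holds its last target. There are 200 camera calls.

## Working session

There is one attempt and no reset: what is moved stays moved. The work goes in short steps, Python scripts to look and compute and a tool call to move; the robot and the scene stay as the last step left them, time stands still between calls to the robot, and variables do not carry over. Pictures are saved under pics/ and viewed, at most 10 in all, crops included, and the job is handed in when it is done.

Besides the shell and the picture viewer there is one more tool, called after ">>>" by a JSON object that holds its "api" and its "payload". arm_command: Moves the arm, as the interface text tells. Its arguments: {"type":"object","properties":{"series":{"type":"array","items":{"type":"number"}}},"required":["series"]}

```bash
mkdir -p pics; ls; python3 - <<'E'
from cell import monitor, viewer, workorder
import cv2,numpy as np
print(monitor.read_state())
for n in("scene","top"):
    p,d=viewer.get_image(n); cv2.imwrite(f"pics/{n}0.png",p[...,::-1]); np.save(f"pics/{n}0.npy",d); print(n,viewer.camera_model(n))
E
```

```text
pics
{'clock': 0.0, 'qpos': array([-1.1838178 ,  0.62934198,  0.03846538,  1.51837215, -0.02700517,
        0.99633091, -0.01996284]), 'qd': array([-9.21936641e-04,  1.00809887e-03,  5.01189616e-04,  7.27914115e-05,
       -3.91274745e-04,  3.79012341e-04, -1.10834583e-03]), 'tau': array([-4.04787233e-04, -5.63401115e+01,  1.22647561e+00, -1.93439412e+01,
        1.11402190e-02,  1.07161776e-02,  1.08590137e-05]), 'eef_pos': array([284.05875146, 583.93591958, 230.39090461]), 'tool_rot': array([-3.13965926e+00,  3.50307449e-05,  2.68882947e+00]), 'force': array([ 0.13938621, -0.40341558,  0.36653918]), 'torque': array([-0.05619962,  0.02137995,  0.01269664]), 'gripper_force': 0.0, 'width': 85.4919809491399}
scene {'mtx': array([[581.32748611,   0.        , 310.96437697],
       [  0.        , 581.32748611, 245.99673579],
       [  0.        ,   0.        ,   1.        ]]), 'dist_coeffs': array([-0.19202496,  0.        ,  0.        ,  0.        ,  0.        ]), 'R': array([[ 7.41534584e-01, -6.70914628e-01,  1.52892718e-04],
       [-2.62457474e-01, -2.90293256e-01, -9.20242305e-01],
       [ 6.17448408e-01,  6.82351367e-01, -3.91349047e-01]]), 't': array([-394.12771956,  278.1431119 , 1056.98922235])}
top {'mtx': array([[604.18996045,   0.        , 314.92477576],
       [  0.        , 604.18996045, 240.89300164],
       [  0.        ,   0.        ,   1.        ]]), 'dist_coeffs': array([-0.04238639,  0.        ,  0.        ,  0.        ,  0.        ]), 'R': array([[-2.71257102e-02, -9.99607480e-01, -7.00578679e-03],
       [-9.73418585e-01,  2.80081799e-02, -2.27314322e-01],
       [ 2.27421316e-01,  6.53500628e-04, -9.73796240e-01]]), 't': array([  79.14765864,  629.22769127, 1301.97806082])}
```

View pics/scene0.png

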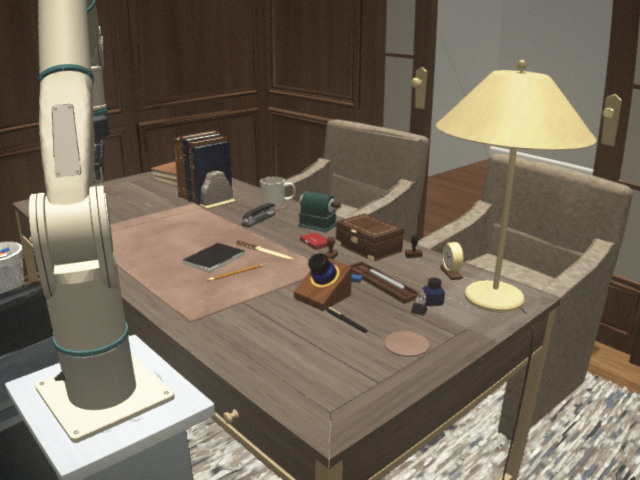

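View pics/top0.png

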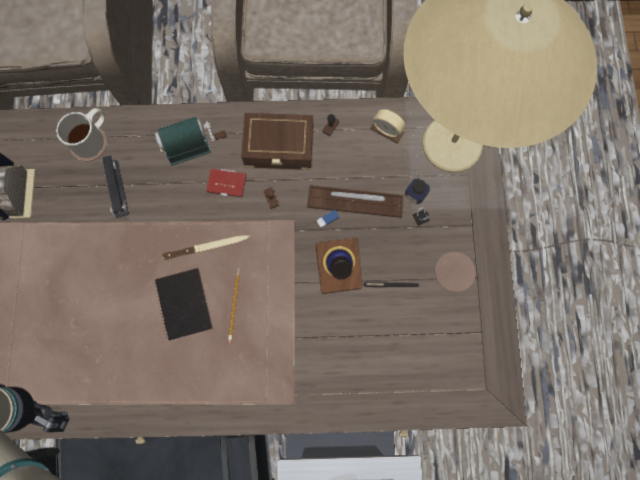

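The cap is at about (341,262) in the top view, the stand spans (317–362, 240–293), the coaster is at (455,271) and the pen runs (365–418, 284). I'll enlarge the cap and use the depth.

```bash
cat > h.py <<'E'
import numpy as np,cv2
from cell import monitor,viewer,workorder
from scipy.spatial.transform import Rotation as Ro
def cloud(n,d):
    c=viewer.camera_model(n); v,u=np.mgrid[:480,:640]
    uv=np.stack([u,v],-1).reshape(-1,1,2).astype(np.float64)
    xy=cv2.undistortPoints(uv,c["mtx"],c["dist_coeffs"]).reshape(480,640,2)
    P=np.dstack([xy*d[...,None],d])
    return (P-c["t"])@c["R"]
def proj(n,X):
    c=viewer.camera_model(n); return cv2.projectPoints(np.float64(X).reshape(-1,1,3),cv2.Rodrigues(c["R"])[0],c["t"],c["mtx"],c["dist_coeffs"])[0].reshape(-1,2)
E
python3 - <<'E'
from h import *
b=[]
for n,(u,v) in(("top",(340,266)),("scene",(322,275))):
    p=cv2.imread(f"pics/{n}0.png"); b.append(cv2.resize(p[v-32:v+32,u-32:u+32],(400,400),interpolation=cv2.INTER_CUBIC))
cv2.imwrite("pics/crop0.png",np.hstack(b))
for n,(u0,u1,v0,v1) in(("top",(322,362,244,284)),("scene",(304,344,250,300))):
    W=cloud(n,np.load(f"pics/{n}0.npy")); print(n)
    for v in range(v0,v1,4): print(v,[tuple(int(k) for k in W[v,u]) for u in range(u0,u1,5)])
W=cloud("top",np.load("pics/top0.npy"))
for u,v in((455,271),(436,271),(475,271),(455,252),(455,291),(366,284),(390,284),(418,285)): print(u,v,W[v,u].round())
E
```

```text
top
244 [(621, 45, 81), (620, 34, 84), (622, 23, 76), (621, 11, 79), (620, 0, 79), (619, -10, 84), (620, -22, 76), (621, -33, 72)]
248 [(613, 45, 76), (613, 34, 75), (612, 23, 78), (318, 60, 1411), (613, 0, 71), (612, -10, 74), (612, -22, 71), (612, -33, 69)]
252 [(603, 46, 78), (605, 34, 70), (600, 24, 89), (599, 12, 91), (598, 1, 95), (601, -9, 81), (604, -22, 64), (603, -33, 67)]
256 [(595, 46, 72), (593, 35, 81), (591, 24, 90), (588, 13, 104), (588, 2, 98), (591, -9, 86), (595, -21, 64), (595, -33, 63)]
260 [(588, 46, 63), (583, 35, 87), (579, 25, 103), (576, 14, 117), (576, 3, 116), (576, -7, 113), (584, -20, 73), (587, -33, 57)]
264 [(579, 46, 61), (575, 35, 78), (568, 25, 113), (568, 14, 111), (567, 4, 119), (567, -7, 112), (575, -20, 74), (578, -33, 54)]
268 [(572, 47, 50), (566, 36, 79), (559, 25, 116), (560, 14, 108), (559, 3, 109), (558, -6, 113), (571, -21, 44), (571, -33, 44)]
272 [(563, 47, 48), (562, 35, 50), (552, 26, 107), (552, 15, 105), (552, 3, 103), (552, -7, 101), (562, -21, 43), (562, -33, 42)]
276 [(554, 47, 44), (554, 36, 41), (554, 24, 41), (544, 15, 97), (5
[... 1389 characters left out ...]
8, 8, 39), (556, -1, 40), (562, -12, 42), (564, -26, 46), (571, -36, 48), (587, -37, 43)]
290 [(533, 26, 27), (537, 14, 30), (539, -1, 35), (547, -10, 36), (556, -18, 36), (556, -35, 42), (569, -39, 39), (586, -38, 33)]
294 [(524, 17, 22), (527, 1, 27), (532, -9, 30), (540, -18, 31), (547, -28, 32), (553, -38, 34), (569, -38, 28), (588, -37, 21)]
298 [(523, 16, 12), (521, -3, 21), (526, -16, 24), (533, -26, 26), (536, -40, 30), (549, -42, 26), (566, -42, 20), (587, -38, 11)]
455 271 [ 564. -267.    5.]
436 271 [ 565. -222.    9.]
475 271 [ 563. -314.    8.]
455 252 [ 609. -270.   10.]
455 291 [ 517. -264.    4.]
366 284 [538. -55.  14.]
390 284 [ 537. -111.   10.]
418 285 [ 533. -177.    8.]
```

View pics/crop0.png

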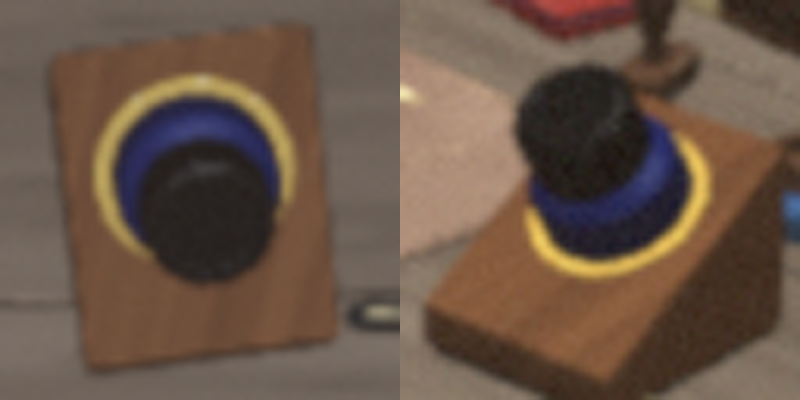

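Left crop: stand corners at (52,62), (308,28), (335,340), (90,368), cap centred at (208,210). Right crop: front corners at (27,308), (207,378), back right at (383,150). I'll fit the stand and cap from these.

```bash
cat > fit.py <<'E'
from h import *
from scipy.optimize import least_squares as LS
tp=np.array([(52,62),(308,28),(335,340),(90,368)])/6.25+[308,234]
sp=np.array([(27,308),(207,378),(383,150)])/6.25+[290,243]
L=np.array([(54,48,85),(54,-48,85),(-54,-48,23),(-54,48,23)],float)
def w(p): return L@Ro.from_euler("z",p[2]).as_matrix().T+[p[0],p[1],0]
f=lambda p:np.r_[(proj("top",w(p))-tp).ravel(),(proj("scene",w(p)[[3,2,1]])-sp).ravel()]
r=LS(f,[585,5,0]); print("stand",r.x,r.fun.round(1))
yaw=r.x[2]
def ax(a): return np.array([-.5*np.cos(a),-.5*np.sin(a),np.cos(np.pi/6)])
clouds=[]
for n in("top","scene"):
    W=cloud(n,np.load(f"pics/{n}0.npy")).reshape(-1,3); I=cv2.imread(f"pics/{n}0.png").reshape(-1,3).astype(int)
    m=(I.max(1)<62)&(abs(W-[563,6,100])<[45,45,35]).all(1); clouds.append(W[m]); print(n,m.sum())
def sdf(X,p):   # p: cap_grip pos, azimuth; cap from -21 to +8 on the axis
    a=ax(p[3]); q=X-p[:3]; h=q@a; rad=np.linalg.norm(q-np.outer(h,a),axis=1)
    d=np.stack([rad-24,abs(h+6.5)-14.5],1); return np.where((d>0).any(1),np.linalg.norm(np.maximum(d,0),axis=1),d.max(1))
for C in (clouds[0],clouds[1],np.vstack(clouds)):
    s=LS(lambda p:sdf(C,p),[565,6,95,yaw],loss="soft_l1",f_scale=2); print("cap",s.x.round(2),np.median(abs(sdf(C,s.x))))
    s=LS(lambda p:sdf(C,np.r_[p,yaw]),[565,6,95],loss="soft_l1",f_scale=2); print("  yaw fixed",s.x.round(2))
# stand-plane symmetric: lateral offset
e=np.array([-np.sin(yaw),np.cos(yaw)]); print("lateral",(s.x[:2]-r.x[:2])@e, "along",(s.x[:2]-r.x[:2])@[np.cos(yaw),np.sin(yaw)])
# coaster: brown pixel blob centroid
I=cv2.imread("pics/top0.png"); W=cloud("top",np.load("pics/top0.npy"))
b=I[245:298,428:483].astype(int); cm=np.zeros(I.shape[:2],bool); cm[245:298,428:483]=(b[...,2]-b[...,0])>28
v,u=np.nonzero(cm); print(cm.sum(),u.min(),u.max(),v.min(),v.max())
def ray(n,u,v,z):
    c=viewer.camera_model(n); d=cv2.undistortPoints(np.float64([[[u,v]]]),c["mtx"],c["dist_coeffs"]).ravel(); d=c["R"].T@np.r_[d,1]; o=-c["R"].T@c["t"]; return o+d*(z-o[2])/d[2]
print("coaster top",ray("top",(u.min()+u.max())/2,(v.min()+v.max())/2,6), "scene",ray("scene",406.5,343.5,6))
E
python3 fit.py
```

```text
stand [5.74242527e+02 6.11925832e+00 1.01661425e-01] [-0.4 -0.8  0.9 -0.7  1.6  0.5 -0.3  1.4 -1.7 -1.6 -0.4 -0.   1.2 -2.5]
top 398
scene 380
cap [5.5106e+02 6.8300e+00 1.2772e+02 1.4000e-01] 1.9675625340136946
  yaw fixed [551.34   6.46 127.86]
cap [5.5930e+02 7.2400e+00 1.0106e+02 1.7000e-01] 1.2059263156302054
  yaw fixed [559.3    7.48 100.9 ]
cap [5.6031e+02 6.8900e+00 1.0133e+02 1.7000e-01] 1.4047270179902078
  yaw fixed [560.31   7.1  101.27]
lateral 2.394375049709406 along -13.763405517889643
1233 435 474 252 290
coaster top [ 564.26739235 -266.1172618     6.        ] scene [ 556.69392264 -272.40538532    6.        ]
```

>>> {"api": "arm_command", "payload": {"series": [100,-3.1,-2.5,-1,0,100,-6.2,-5,-2,0,100,-9.3,-7.5,-3,0,100,-12.4,-10,-4,0,100,-15.5,-12.5,-5,0]}}

```text
clock: 0.52
eef_pos: [369.3, 402.2, 281.3]
tool_rot: [-3.141, -0.0, 2.689]
force: [0.7, -0.5, 0.2]
width: 85.2
gripper_force: 0.0
```

>>> {"api": "arm_command", "payload": {"series": [100,-3.1,-2.5,-1,0,100,-6.2,-5,-2,0,100,-9.3,-7.5,-3,0,100,-12.4,-10,-4,0,100,-15.5,-12.5,-5,0]}}

```text
clock: 0.93
eef_pos: [453.9, 222.1, 331.6]
tool_rot: [-3.141, -0.0, 2.689]
force: [0.3, 0.1, -0.2]
width: 85.3
gripper_force: 0.0
```

>>> {"api": "arm_command", "payload": {"series": [100,-3.1,-2.5,-4,0,100,-6.2,-5,-7,0,100,-9.3,-7.5,-10,0,100,-12.4,-10,-12.5,0,100,-15.5,-12.5,-15,0]}}

```text
clock: 1.35
eef_pos: [523.7, 74.0, 459.9]
tool_rot: [3.141, -0.0, 2.689]
force: [0.9, 0.5, -0.7]
width: 85.1
gripper_force: 0.0
```

```bash
python3 - <<'E'
from h import *
s=monitor.read_state(); print(s["clock"],s["eef_pos"],s["tool_rot"],s["qpos"])
from scipy.optimize import least_squares as LS
T=np.array([140,276,138,283])/6.25+[308,308,234,234]; S=np.array([116,243,64,200])/6.25+[290,290,243,243]
t=np.linspace(0,2*np.pi,72)
def caps(p,a):
    z=np.array([-.5*np.cos(a),-.5*np.sin(a),.75**.5]); e=np.array([-np.sin(a),np.cos(a),0]); f=np.cross(z,e)
    c=24*(np.outer(np.cos(t),e)+np.outer(np.sin(t),f)); return np.vstack([p+8*z+c,p-21*z+c])
def ext(n,p,a):
    q=proj(n,caps(p,a)); return np.array([q[:,0].min(),q[:,0].max(),q[:,1].min(),q[:,1].max()])
for a in(.1,.14):
  for sh in (0,1):
    f=lambda p:np.r_[ext("top",p,a)-T,ext("scene",p,a)-S][:8 if not sh else 8]
    r=LS(f,[560,7,101]); print(a,r.x,r.fun.round(1)); break
E
```

```text
1.35 [523.65811421  73.99078778 459.91076045] [ 3.14119389e+00 -9.94179840e-06  2.68920604e+00] [-0.3298313   0.27662828  0.19039132  1.47028609 -0.05281705  1.39944986
  0.98089823]
0.1 [559.89171144   5.45500125  99.1363025 ] [-0.9  0.2 -0.4  1.1 -0.9  2.  -0.9  0.8]
0.14 [559.92004358   5.3295388   99.11681718] [-1.   0.3 -0.4  1.1 -0.9  1.9 -0.9  0.9]
```

Now I'll check what happens to the tool orientation at the edge of reach, by pushing straight up in free air.

>>> {"api": "arm_command", "payload": {"series": [100,0,0,-4,0,100,0,0,-8,0,100,0,0,-12,0,100,0,0,-16,0,100,0,0,-20,0]}}

```text
clock: 1.77
eef_pos: [522.7, 75.2, 660.5]
tool_rot: [3.142, -0.0, 2.689]
force: [2.1, 0.9, 1.8]
width: 85.5
gripper_force: 0.0
```

>>> {"api": "arm_command", "payload": {"series": [100,0,0,-4,0,100,0,0,-8,0,100,0,0,-12,0,100,0,0,-16,0,100,0,0,-20,0]}}

```text
clock: 2.18
eef_pos: [497.2, 71.7, 694.0]
tool_rot: [3.118, 0.034, 2.688]
force: [-0.5, -0.4, -0.3]
width: 85.2
gripper_force: 0.0
```

>>> {"api": "arm_command", "payload": {"series": [100,0,0,-4,0,100,0,0,-8,0,100,0,0,-12,0,100,0,0,-16,0,100,0,0,-20,0]}}

```text
clock: 2.6
eef_pos: [471.8, 68.0, 719.5]
tool_rot: [3.091, 0.074, 2.687]
force: [0.8, -0.6, 0.5]
width: 85.1
gripper_force: 0.0
```

```bash
python3 - <<'E'
from h import *
s=monitor.read_state(); print(s["clock"],s["eef_pos"],s["tool_rot"],s["qpos"])
E
```

```text
2.6 [471.81065538  67.99987677 719.47130654] [3.09114599 0.07379781 2.6870068 ] [-0.38696046  0.19962612  0.27607447  0.8786726  -0.06162471  1.98050012
  0.97244921]
```

>>> {"api": "arm_command", "payload": {"series": [100,0,0,4,0,100,0,0,8,0,100,0,0,12,0,100,0,0,16,0,100,0,0,20,0]}}

```text
clock: 3.02
eef_pos: [489.2, 70.6, 517.8]
tool_rot: [3.092, 0.073, 2.687]
force: [0.9, -0.4, -0.3]
width: 85.2
gripper_force: 0.0
```

```bash
python3 - <<'E'
from h import *
s=monitor.read_state(); print(s["clock"],s["eef_pos"],s["tool_rot"],s["qpos"]); print(Ro.from_euler("xyz",s["tool_rot"]).as_matrix().round(3))
E
```

```text
3.0167 [489.24989242  70.62015307 517.83487918] [3.09159685 0.07319618 2.68726381] [-0.41339798  0.14645109  0.25522744  1.49075258 -0.03577623  1.42050205
  0.95966695]
[[-0.896  0.435  0.088]
 [ 0.438  0.899  0.013]
 [-0.073  0.05  -0.996]]
```

Tilt gained against the joint-6 limit persists, so the tool can be leaned this way. I'll push outward and up to build the 30°.

>>> {"api": "arm_command", "payload": {"series": [100,-2.9,1.4,-2.7,0,100,-5.8,2.9,-5.4,0,100,-8.7,4.3,-8.1,0,100,-11.6,5.8,-10.8,0,100,-14.5,7.2,-13.5,0]}}

```text
clock: 3.43
eef_pos: [626.8, 71.6, 655.3]
tool_rot: [3.092, 0.076, 2.688]
force: [1.9, 1.6, 0.5]
width: 85.3
gripper_force: 0.0
```

>>> {"api": "arm_command", "payload": {"series": [100,-2.9,1.4,-2.7,0,100,-5.8,2.9,-5.4,0,100,-8.7,4.3,-8.1,0,100,-11.6,5.8,-10.8,0,100,-14.5,7.2,-13.5,0]}}

```text
clock: 3.85
eef_pos: [669.5, 65.8, 660.0]
tool_rot: [3.069, 0.112, 2.685]
force: [-0.5, -0.5, -0.1]
width: 85.4
gripper_force: 0.0
```

>>> {"api": "arm_command", "payload": {"series": [100,-2.9,1.4,-2.7,0,100,-5.8,2.9,-5.4,0,100,-8.7,4.3,-8.1,0,100,-11.6,5.8,-10.8,0,100,-14.5,7.2,-13.5,0]}}

```text
clock: 4.27
eef_pos: [696.5, 60.0, 663.6]
tool_rot: [3.046, 0.15, 2.682]
force: [-0.0, 0.1, -0.8]
width: 85.4
gripper_force: 0.0
```

```bash
cat > st.py <<'E'
from h import *
s=monitor.read_state(); print(s["clock"],s["eef_pos"],s["qpos"].round(3)); M=Ro.from_euler("xyz",s["tool_rot"]).as_matrix(); print(M.round(3), np.degrees(np.arccos(-M[2,2])),np.arctan2(M[1,2],M[0,2]))
E
python3 st.py
```

```text
4.2667 [696.52003302  60.03786498 663.62028278] [-0.167  0.61   0.182  0.377 -0.13   1.981  1.029]
[[-0.886  0.428  0.176]
 [ 0.438  0.899  0.02 ]
 [-0.15   0.095 -0.984]] 10.198088301932794 0.11297633726405912
```

>>> {"api": "arm_command", "payload": {"series": [100,-0.6,0.4,-4,0,100,-1.2,0.8,-8,0,100,-1.8,1.2,-12,0,100,-2.4,1.6,-16,0,100,-3,2,-20,0]}}

```text
clock: 4.68
eef_pos: [647.4, 56.5, 714.4]
tool_rot: [3.021, 0.188, 2.678]
force: [0.1, 0.1, 0.1]
width: 85.6
gripper_force: 0.0
```

>>> {"api": "arm_command", "payload": {"series": [100,-0.8,0.4,-4,0,100,-1.6,0.8,-8,0,100,-2.4,1.2,-12,0,100,-3.2,1.6,-16,0,100,-4,2,-20,0]}}

```text
clock: 5.1
eef_pos: [606.9, 50.5, 752.4]
tool_rot: [2.999, 0.224, 2.673]
force: [0.4, -0.0, -0.3]
width: 84.9
gripper_force: 0.0
```

>>> {"api": "arm_command", "payload": {"series": [100,-0.8,0.4,-4,0,100,-1.6,0.8,-8,0,100,-2.4,1.2,-12,0,100,-3.2,1.6,-16,0,100,-4,2,-20,0]}}

```text
clock: 5.52
eef_pos: [568.0, 44.9, 786.0]
tool_rot: [2.975, 0.262, 2.667]
force: [0.2, -0.3, 0.1]
width: 85.1
gripper_force: 0.0
```

```bash
python3 st.py
```

```text
5.5167 [568.00041248  44.92720293 786.03985716] [-0.221  0.322  0.208  0.535 -0.094  1.981  1.034]
[[-0.859  0.413  0.303]
 [ 0.441  0.897  0.031]
 [-0.259  0.16  -0.953]] 17.718584202905692 0.10140434918520112
```

>>> {"api": "arm_command", "payload": {"series": [100,-2.7,1.5,-3,0,100,-5.4,3,-6,0,100,-8.1,4.5,-9,0,100,-10.8,6,-12,0,100,-13.5,7.5,-15,0]}}

```text
clock: 5.93
eef_pos: [594.2, 44.6, 795.0]
tool_rot: [2.951, 0.298, 2.66]
force: [0.3, 0.6, -0.5]
width: 85.3
gripper_force: 0.0
```

>>> {"api": "arm_command", "payload": {"series": [100,-2.7,1.5,-3,0,100,-5.4,3,-6,0,100,-8.1,4.5,-9,0,100,-10.8,6,-12,0,100,-13.5,7.5,-15,0]}}

```text
clock: 6.35
eef_pos: [609.5, 43.4, 807.9]
tool_rot: [2.926, 0.336, 2.652]
force: [0.4, -0.4, -0.2]
width: 85.1
gripper_force: 0.0
```

>>> {"api": "arm_command", "payload": {"series": [100,-2.7,1.5,-3,0,100,-5.4,3,-6,0,100,-8.1,4.5,-9,0,100,-10.8,6,-12,0,100,-13.5,7.5,-15,0]}}

```text
clock: 6.77
eef_pos: [617.6, 42.1, 822.6]
tool_rot: [2.901, 0.373, 2.643]
force: [0.3, 0.9, 0.7]
width: 85.4
gripper_force: 0.0
```

```bash
python3 st.py
```

```text
6.7667 [617.58986216  42.06729136 822.63091095] [-0.178  0.403  0.232  0.322 -0.149  1.981  1.043]
[[-0.818  0.388  0.425]
 [ 0.445  0.894  0.04 ]
 [-0.364  0.222 -0.904]] 25.24963383044208 0.09375325554563674
```

>>> {"api": "arm_command", "payload": {"series": [100,-1.8,1,-3.6,0,100,-3.6,2,-7.2,0,100,-5.4,3,-10.8,0,100,-7.2,4,-14.4,0,100,-9,5,-18,0]}}

```text
clock: 7.18
eef_pos: [589.7, 38.5, 851.9]
tool_rot: [2.875, 0.41, 2.632]
force: [0.4, -0.1, 0.1]
width: 85.5
gripper_force: 0.0
```

>>> {"api": "arm_command", "payload": {"series": [100,-1.8,1,-3.6,0,100,-3.6,2,-7.2,0,100,-5.4,3,-10.8,0,100,-7.2,4,-14.4,0,100,-9,5,-18,0]}}

```text
clock: 7.6
eef_pos: [563.1, 35.2, 877.6]
tool_rot: [2.849, 0.445, 2.621]
force: [-0.2, -0.3, 0.6]
width: 85.4
gripper_force: 0.0
```

```bash
python3 st.py
```

```text
7.6 [563.12765821  35.23215829 877.59461148] [-0.205  0.297  0.254  0.342 -0.14   1.981  1.045]
[[-0.783  0.368  0.501]
 [ 0.449  0.893  0.045]
 [-0.431  0.26  -0.864]] 30.21500948694185 0.0898514037096423
```

```bash
cat > plan.py <<'E'
import sys
from h import *
def plan(targets,rolls):
    s=monitor.read_state(); R=Ro.from_euler("xyz",s["tool_rot"]); p=s["eef_pos"]
    for t,r in zip(targets,rolls):   # one call each: shift in cm at its last row, in that call's tool axes
        d=R.inv().apply(np.array(t)-p)/10; print("end shift",d.round(2),"per row",(d/5).round(2),"roll",r)
        R=R*Ro.from_euler("z",r,degrees=True); p=np.array(t)
E
python3 - <<'E'
from plan import *
A=np.array([563,35,877.]);B=np.array([528,2.4,156])
plan([A+(B-A)*k for k in(.27,.54,.81,1,1,1)],[35]*6)
E
```

```text
end shift [ 8.76 -6.24 16.35] per row [ 1.75 -1.25  3.27] roll 35
end shift [  3.6  -10.09  16.31] per row [ 0.72 -2.02  3.26] roll 35
end shift [ -2.84 -10.32  16.31] per row [-0.57 -2.06  3.26] roll 35
end shift [-5.8  -4.8  11.48] per row [-1.16 -0.96  2.3 ] roll 35
end shift [0. 0. 0.] per row [0. 0. 0.] roll 35
end shift [0. 0. 0.] per row [0. 0. 0.] roll 35
```

>>> {"api": "arm_command", "payload": {"series": [100,1.75,-1.25,3.27,7,100,3.5,-2.5,6.54,14,100,5.25,-3.75,9.8,21,100,7,-5,13.1,28,100,8.76,-6.24,16.35,35]}}

```text
clock: 8.02
eef_pos: [554.6, 27.7, 710.8]
tool_rot: [2.671, 0.247, 2.108]
force: [0.9, 0.8, 1.2]
width: 85.2
gripper_force: 0.0
```

>>> {"api": "arm_command", "payload": {"series": [100,0.72,-2.02,3.26,7,100,1.44,-4.04,6.52,14,100,2.16,-6.06,9.78,21,100,2.88,-8.08,13,28,100,3.6,-10.1,16.3,35]}}

```text
clock: 8.43
eef_pos: [546.9, 8.8, 516.9]
tool_rot: [2.617, -0.053, 1.571]
force: [1.0, 0.2, -0.4]
width: 85.7
gripper_force: 0.0
```

>>> {"api": "arm_command", "payload": {"series": [100,-0.57,-2.06,3.26,7,100,-1.14,-4.12,6.52,14,100,-1.71,-6.18,9.78,21,100,-2.28,-8.24,13,28,100,-2.84,-10.3,16.3,35]}}

```text
clock: 8.85
eef_pos: [539.7, -10.3, 323.5]
tool_rot: [2.727, -0.335, 1.017]
force: [0.8, 1.9, -0.9]
width: 85.4
gripper_force: 0.0
```

```bash
python3 st.py; python3 - <<'E'
from plan import *
plan([[528,2.4,156]]*3,[35]*3)
E
```

```text
8.85 [539.70035588 -10.29878394 323.52622717] [-0.262  0.159  0.298  2.179 -0.344  0.302 -0.303]
[[ 0.497  0.709  0.501]
 [ 0.803 -0.594  0.044]
 [ 0.329  0.38  -0.864]] 30.196664756881237 0.08804594044417358
end shift [-5.07 -7.96 13.95] per row [-1.01 -1.59  2.79] roll 35
end shift [0. 0. 0.] per row [0. 0. 0.] roll 35
end shift [0. 0. 0.] per row [0. 0. 0.] roll 35
```

```bash
cat > kin.py <<'E'
from h import *
from scipy.optimize import least_squares as LS
Q=np.array([[-1.1838178,.62934198,.03846538,1.51837215,-.02700517,.99633091,-.01996284],[-.3298313,.27662828,.19039132,1.47028609,-.05281705,1.39944986,.98089823],[-.38696046,.19962612,.27607447,.8786726,-.06162471,1.98050012,.97244921],[-.41339798,.14645109,.25522744,1.49075258,-.03577623,1.42050205,.95966695],[-.167,.61,.182,.377,-.13,1.981,1.029],[-.221,.322,.208,.535,-.094,1.981,1.034],[-.178,.403,.232,.322,-.149,1.981,1.043],[-.205,.297,.254,.342,-.14,1.981,1.045],[-.262,.159,.298,2.179,-.344,.302,-.303]])
P=np.array([[284.06,583.94,230.39],[523.66,73.99,459.91],[471.81,68,719.47],[489.25,70.62,517.83],[696.52,60.04,663.62],[568,44.93,786.04],[617.59,42.07,822.63],[563.13,35.23,877.59],[539.7,-10.3,323.53]])
lo=np.array([-3.06,-.37,-1.25,.18,-1.1,.23,-2.94]);hi=np.array([3.06,2.12,1.32,2.47,4.24,1.98,2.94])
def fk(q,k,sg=-1):
    d0,L1,a1,L2,a2,a3,L3,c1=k; r=Ro.identity();p=np.array([0,0,d0])
    for i in range(7):
        r=r*Ro.from_euler("y" if i%2 else "z",q[i]*(1 if i%2 else sg))
        p=p+r.apply([[0,0,0],[c1,0,L1],[a1,0,0],[0,0,0],[a2,0,L2],[0,0,0],[a3,0,L3]][i] if i!=5 else [a3,0,0]) if i!=6 else p+r.apply([0,0,L3])
    return p,r
def fitk(): return LS(lambda k:np.ravel([fk(q,k)[0]-p for q,p in zip(Q,P)]),[330,400,0,400,0,0,280,0])
K=fitk().x
def ik(p,z,q0,roll=None):
    def f(q):
        a,r=fk(q,K); return np.r_[(a-p)/10,(r.as_matrix()[:,2]-z)*50,.01*(q-q0)]
    s=LS(f,np.clip(q0,lo+.01,hi-.01),bounds=(lo,hi)); return s
E
python3 - <<'E'
from kin import *
s=fitk(); print(s.x.round(1),np.abs(s.fun).max().round(1))
print(fk(Q[-1],K)[1].as_matrix().round(3))
z=np.array([.497,.05,-.866]);z/=np.linalg.norm(z)
rng=np.random.default_rng(0)
for t in([528,2.4,156],[568,7,86]):
    sols=[ik(np.array(t),z,Q[-1])]+[ik(np.array(t),z,rng.uniform(lo,hi)) for _ in range(25)]
    for s in sols[:1]+sorted(sols[1:],key=lambda s:np.abs(s.fun[:6]).max())[:8]: print(t,s.x.round(2),np.abs(s.fun[:6]).max().round(3))
E
```

```text
[ 337.3  559.8  121.2  383.1    1.3    5.3  348.1 -117.2] 22.3
[[-0.709  0.497  0.501]
 [ 0.594  0.803  0.044]
 [-0.38   0.329 -0.865]]
[528, 2.4, 156] [-0.2   0.41  0.29  2.23 -1.1   0.23 -0.3 ] 5.012
[528, 2.4, 156] [-0.14  0.5   0.18  2.44  3.55  0.34 -2.32] 0.0
[528, 2.4, 156] [ 0.08  0.49 -0.03  2.44  3.35  0.31  2.01] 0.0
[528, 2.4, 156] [ 0.54  0.55 -0.5   2.47  2.81  0.35 -0.77] 0.0
[528, 2.4, 156] [-0.48  0.55  0.52  2.47  3.79  0.45 -1.52] 0.0
[528, 2.4, 156] [ 0.35  0.51 -0.3   2.45  3.04  0.31  2.78] 0.0
[528, 2.4, 156] [-0.48  0.55  0.52  2.47  3.79  0.45  2.83] 0.0
[528, 2.4, 156] [ 0.54  0.55 -0.5   2.47  2.81  0.35 -2.69] 0.0
[528, 2.4, 156] [ 0.33  0.51 -0.28  2.45  3.06  0.31 -1.05] 0.0
[568, 7, 86] [-0.14  0.59  0.22  2.1  -1.1   0.23 -0.33] 7.173
[568, 7, 86] [-0.03  0.69  0.06  2.37  3.35  0.45  1.84] 0.0
[568, 7, 86] [ 0.27  0.71 -0.25  2.38  3.02  0.45 -2.12] 0.0
[568, 7, 86] [-0.69  0.93  0.81  2.46  3.87  0.82 -0.09] 0.0
[568, 7, 86] [ 0.79  0.98 -0.86  2.47  2.47  0.77  2.33] 0.0
[568, 7, 86] [-0.2   0.71  0.24  2.38  3.52  0.49 -1.03] 0.0
[568, 7, 86] [ 0.55  0.79 -0.56  2.42  2.71  0.55 -1.49] 0.0
[568, 7, 86] [-0.74  0.98  0.87  2.47  3.9   0.88 -1.21] 0.0
[568, 7, 86] [ 0.79  0.98 -0.86  2.47  2.47  0.77  1.84] 0.0
```

```bash
python3 - <<'E'
s=open('kin.py').read()
a=s.index("def fk"); b=s.index("def fitk")
s=s[:a]+'''OFF=lambda k:[[0,0,0],[k[2],0,k[1]],[0,0,0],[k[3],0,0],[k[4],0,k[5]],[k[6],0,0],[0,0,k[7]]]
def fk(q,k,sg=-1):
    r=Ro.identity();p=np.array([0,0,k[0]])
    for i,o in enumerate(OFF(k)):
        r=r*Ro.from_euler("y" if i%2 else "z",q[i]*(1 if i%2 else sg)); p=p+r.apply(o)
    return p,r
'''+s[b:]
s=s.replace("[330,400,0,400,0,0,280,0]","[330,400,0,0,0,400,0,280]")
open('kin.py','w').write(s)
E
cat > flip.py <<'E'
from kin import *
s=fitk(); print(s.x.round(1),np.abs(s.fun).max().round(1))
def path(t,tilt):
    z=np.array([np.sin(tilt),.09*np.sin(tilt),-np.cos(tilt)]); z/=np.linalg.norm(z); q=Q[-1].copy(); qs=[];e=[]
    for q5 in np.arange(-.3,3.31,.4):
        f=lambda x:np.r_[(fk(x,K)[0]-t)/10,(fk(x,K)[1].as_matrix()[:,2]-z)*50,(x[4]-q5)*30,.02*(x-q)]
        r=min((LS(f,np.clip(q0,lo+.01,hi-.01),bounds=(lo,hi)) for q0 in (q,)),key=lambda r:r.cost)
        q=r.x; qs.append(q); e.append(np.abs(r.fun[:7]).max())
    return np.array(qs),np.array(e)
if __name__=="__main__":
  for tilt in(.52,.3,0):
    for x in (400,480,560):
      for h in(200,320,450):
        qs,e=path(np.array([x,0,h]),tilt); print(tilt,x,h,e.round(1))
E
python3 flip.py
```

```text
[ 353.4  551.3   -9.   134.1 -136.   382.9   -8.5  366.1] 23.2
0.52 400 200 [6.3 6.6 6.  4.7 2.6 0.2 2.1 5.1 7.8 8.3]
0.52 400 320 [ 0.   0.   0.   1.5  4.   7.8 11.1 13.4 14.6 15. ]
0.52 400 450 [ 0.   0.   1.2  4.7  8.4 12.6 14.7 16.7 20.1 22.5]
0.52 480 200 [5.2 5.4 4.8 3.4 1.4 0.  2.9 6.1 8.5 9. ]
0.52 480 320 [ 0.   0.   0.7  2.   4.   6.4  8.9 11.3 14.2 14.8]
0.52 480 450 [ 0.   0.   0.   4.3  7.9 10.7 14.  16.4 18.4 21.3]
0.52 560 200 [ 4.1  4.3  3.7  2.2  0.2  0.1  3.6  7.  11.  14.8]
0.52 560 320 [ 0.   0.   0.   0.   2.5  5.8  8.7 11.2 14.  14.6]
0.52 560 450 [ 0.   1.9  3.7  4.9  9.3 11.8 15.5 17.8 21.1 20.2]
0.3 400 200 [ 1.   1.2  0.7  0.   0.   2.6  5.9  9.  11.6 12.2]
0.3 400 320 [ 1.4  0.   1.4  4.5  8.2 13.1 19.1 21.9 18.3 19. ]
0.3 400 450 [ 0.   0.   1.3  7.8 12.4 14.1 19.7 22.6 24.6 26.9]
0.3 480 200 [ 0.   0.1  0.   0.   0.   3.2  6.7  9.8 13.3 16.5]
0.3 480 320 [ 0.   0.   0.   2.8  6.6 10.  12.8 15.1 18.2 18.8]
0.3 480 450 [ 1.7  0.6  2.   7.7 13.7 15.8 20.9 23.5 26.3 25.7]
0.3 560 200 [ 0.   0.   0.   0.   0.   3.6  7.1 10.7 14.7 18.3]
0.3 560 320 [ 0.   0.   0.   0.7  5.1  9.2 12.5 15.2 17.6 21.6]
0.3 560 450 [ 0.   0.   0.8  5.   9.6 15.2 19.4 21.7 23.8 24.4]
0 400 200 [ 0.   0.   0.   0.   3.   7.2 10.7 13.9 17.3 17.2]
0 400 320 [ 0.   0.   0.5  4.9 10.3 14.7 17.6 19.8 22.6 23.2]
0 400 450 [ 1.4  1.8  2.8 11.5 19.9 26.5 26.9 34.3 37.6 32. ]
0 480 200 [ 0.   0.   0.   0.   2.9  7.4 11.2 14.6 18.2 21.7]
0 480 320 [ 0.   0.   0.   3.   7.9 13.5 17.4 20.2 22.6 25.5]
0 480 450 [ 0.   0.   1.1  7.2 14.  20.6 25.1 27.8 29.1 31. ]
0 560 200 [ 0.   0.   0.   0.   3.   8.1 12.2 16.1 19.9 23. ]
0 560 320 [ 0.   0.   0.   1.6  8.  13.1 16.5 20.1 22.8 26.7]
0 560 450 [ 0.   0.   0.   4.8 11.8 17.1 24.  27.4 35.6 43.6]
```

```bash
python3 - <<'E'
from kin import *
def mats(q):
    r=Ro.identity(); out=[r.as_matrix()]
    for i in range(7):
        r=r*Ro.from_euler("y" if i%2 else "z",q[i]*(1 if i%2 else -1)); out.append(r.as_matrix())
    return out
s=monitor.read_state(); print(fk(s["qpos"],K)[0],s["eef_pos"])
for q,p in zip(Q,P): print(q.round(2),p.round(0),(fk(q,K)[0]-p).round(1))
A=np.vstack([np.hstack(mats(q)) for q in Q]); o=np.linalg.solve(A.T@A+1e-3*np.eye(24),A.T@P.ravel()); print(o.reshape(8,3).round(1),np.abs(A@o-P.ravel()).max())
E
```

```text
[537.57268372 -33.37386912 320.89239397] [539.70035588 -10.29878394 323.52622717]
[-1.18  0.63  0.04  1.52 -0.03  1.   -0.02] [284. 584. 230.] [-22.7   7.8   0.8]
[-0.33  0.28  0.19  1.47 -0.05  1.4   0.98] [524.  74. 460.] [-5.9 18.  -3. ]
[-0.39  0.2   0.28  0.88 -0.06  1.98  0.97] [472.  68. 719.] [-5.3 16.4 -2.7]
[-0.41  0.15  0.26  1.49 -0.04  1.42  0.96] [489.  71. 518.] [-5.1 19.8 -3.3]
[-0.17  0.61  0.18  0.38 -0.13  1.98  1.03] [697.  60. 664.] [-2.4  9.4  2.8]
[-0.22  0.32  0.21  0.54 -0.09  1.98  1.03] [568.  45. 786.] [-0.8 14.   0.7]
[-0.18  0.4   0.23  0.32 -0.15  1.98  1.04] [618.  42. 823.] [1.1 6.7 3.8]
[-0.2   0.3   0.25  0.34 -0.14  1.98  1.04] [563.  35. 878.] [2.2 8.2 3.7]
[-0.26  0.16  0.3   2.18 -0.34  0.3  -0.3 ] [540. -10. 324.] [ -2.5 -23.2  -2.8]
[[ 11.6  -6.6 170.3]
 [ -7.3   9.  170.3]
 [ 11.3   9.  273.6]
 [ -7.4  -1.4 273.6]
 [  5.7  -1.4 191.5]
 [ -4.1 -21.4 191.5]
 [-12.7 -21.4 170. ]
 [ -0.9  13.7 170. ]] 0.5636247365027884
```

```bash
python3 - <<'E'
s=open('kin.py').read()
a=s.index("OFF="); b=s.index("def fitk"); 
s=s[:a]+'''OFF=lambda k:[[0,k[1],0],[0,k[2],k[3]],[0,0,0],[0,k[4],0],[0,0,k[5]],[0,k[6],0],[0,0,k[7]]]
def fk(q,k,sg=-1):
    r=Ro.identity();p=np.array([0,0,k[0]])
    for i,o in enumerate(OFF(k)):
        r=r*Ro.from_euler("y" if i%2 else "z",q[i]*(1 if i%2 else sg)); p=p+r.apply(o)
    return p,r
'''+s[b:]
s=s.replace("[330,400,0,0,0,400,0,280]","[340,0,0,547,0,383,0,340]")
s=s.replace("[-.262,.159,.298,2.179,-.344,.302,-.303]","list(monitor.read_state()['qpos']) if 0 else [-.262,.159,.298,2.179,-.344,.302,-.303]")
open('kin.py','w').write(s)
E
cat > sim.py <<'E'
from kin import *
s=fitk(); print(s.x.round(1),np.abs(s.fun).max().round(1))
def track(q,ts,z,q5push=0):
    out=[]
    for t in ts:
        f=lambda x:np.r_[(fk(x,K)[0]-t)/10,(fk(x,K)[1].as_matrix()[:,2]-z)*30,.05*(x[:6]-q[:6]),.05*(x[4]-q[4]-q5push)]
        r=LS(f,np.clip(q,lo+1e-6,hi-1e-6),bounds=(lo,hi)); q=r.x; out.append(np.r_[t[2],q,np.abs(r.fun[:6]).max()])
    return np.array(out)
z=np.array([.497,.05,-.866]);z/=np.linalg.norm(z); G=np.array([568,7,86.])
for q5 in (-.344,.3):
    q=Q[-1].copy(); q[4]=q5
    for back in (0,):
        print(track(q,[G-z*d for d in np.arange(300,-1,-15)],z).round(2))
E
python3 sim.py
```

```text
[ 3.364e+02 -3.300e+00 -8.300e+00  5.593e+02 -1.640e+01  3.821e+02
 -1.000e-01  3.503e+02] 0.3
[[ 3.4587e+02 -1.8000e-01 -9.0000e-02  1.5000e-01  2.3600e+00 -7.0000e-02
   3.6000e-01  2.9400e+00  0.0000e+00]
 [ 3.3288e+02 -1.8000e-01 -6.0000e-02  1.6000e-01  2.3700e+00 -1.0000e-01
   3.1000e-01  4.3000e-01  0.0000e+00]
 [ 3.1988e+02 -1.9000e-01 -2.0000e-02  1.7000e-01  2.3800e+00 -1.5000e-01
   2.6000e-01  1.4900e+00  0.0000e+00]
 [ 3.0689e+02 -1.2800e+00  3.0000e-02  1.3200e+00  2.4100e+00 -4.3000e-01
   2.3000e-01  2.9400e+00  6.0000e-02]
 [ 2.9390e+02 -1.0000e+00  1.0000e-01  1.0900e+00  2.4200e+00 -8.5000e-01
   2.3000e-01  2.9400e+00  0.0000e+00]
 [ 2.8090e+02 -8.4000e-01  1.5000e-01  9.4000e-01  2.4300e+00 -1.1000e+00
   2.3000e-01 -1.4500e+00  2.0000e-02]
 [ 2.6791e+02 -6.9000e-01  1.8000e-01  7.9000e-01  2.4100e+00 -1.1000e+00
   2.3000e-01 -2.9400e+00  5.1000e-01]
 [ 2.5492e+02 -5.9000e-01  2.1000e-01  6.8000e-01  2.3900e+00 -1.1000e+00
   2.3000e-01  1.6500e+00  9.9000e-01]
 [ 2.4192e+02 -5.1000e-01  2.4000e-01  6.0000e-01  2.3700e+00 -1.1000e+00
   2.3000e-01 -2.9400e+00  
[... 3042 characters left out ...]
9400e+00  3.9700e+00]
 [ 1.5097e+02 -2.6000e-01  4.7000e-01  3.3000e-01  2.2200e+00 -1.1000e+00
   2.3000e-01 -2.9300e+00  4.3300e+00]
 [ 1.3797e+02 -2.4000e-01  5.0000e-01  3.1000e-01  2.2000e+00 -1.1000e+00
   2.3000e-01  2.9100e+00  4.6700e+00]
 [ 1.2498e+02 -2.3000e-01  5.3000e-01  2.9000e-01  2.1800e+00 -1.1000e+00
   2.3000e-01 -2.9400e+00  5.0000e+00]
 [ 1.1199e+02 -2.2000e-01  5.7000e-01  2.8000e-01  2.1500e+00 -1.1000e+00
   2.3000e-01 -2.9400e+00  5.3100e+00]
 [ 9.8990e+01 -2.1000e-01  6.0000e-01  2.7000e-01  2.1300e+00 -1.1000e+00
   2.3000e-01 -2.9400e+00  5.6000e+00]
 [ 8.6000e+01 -2.0000e-01  6.3000e-01  2.6000e-01  2.1100e+00 -1.1000e+00
   2.3000e-01 -1.1900e+00  5.8700e+00]]
```

```bash
cat > sim2.py <<'E'
from kin import *
C=Ro.from_euler("z",90,degrees=True)
def step(q,t,R,reg=.05,wo=30):
    def f(x):
        p,r=fk(x,K); return np.r_[(p-t)/10,wo*(R.inv()*r*C).as_rotvec(),reg*(x-q)]
    r=LS(f,np.clip(q,lo+1e-6,hi-1e-6),bounds=(lo,hi),x_scale=1.0); return r.x,np.abs(r.fun[:6]).max()
def go(q,t0,t1,R,roll=0,n=20):
    qs=[];e=0
    for k in range(1,n+1):
        Rk=R*Ro.from_euler("z",roll*k/n,degrees=True); q,er=step(q,np.array(t0)+(np.array(t1)-t0)*k/n,Rk); e=max(e,er)
    return q,Rk,e
E
python3 - <<'E'
from sim2 import *
s=monitor.read_state(); q0=s["qpos"]; R0=Ro.from_euler("xyz",s["tool_rot"]); p0=s["eef_pos"]
for y in(-300,-220,-140,220,300):
  for x in (500,600):
    q=q0;p=p0;R=R0;print(y,x)
    for t in ([x,y,p0[2]],[x,y,130],[528,2.4,156],[568,7,86]):
        q,R,e=go(q,p,t,R); p=t; print("  ",t,q.round(2),round(e,2))
E
```

```text
-300 500
   [500, -300, np.float64(323.5262271683554)] [ 0.55  0.29  0.2   1.99 -0.78  0.64  0.7 ] 0.0
   [500, -300, 130] [ 0.92  0.62 -0.29  2.11 -1.1   0.23  1.15] 1.63
   [528, 2.4, 156] [-0.28  0.46  0.35  2.23 -1.1   0.23  0.44] 4.31
   [568, 7, 86] [-0.22  0.63  0.27  2.11 -1.1   0.23  0.42] 5.4
-300 600
   [600, -300, np.float64(323.5262271683554)] [ 0.49  0.41  0.14  1.8  -0.69  0.63  0.48] 0.0
   [600, -300, 130] [ 0.71  0.68 -0.19  1.96 -1.1   0.23  1.02] 0.49
   [528, 2.4, 156] [-0.28  0.46  0.35  2.23 -1.1   0.23  0.44] 4.01
   [568, 7, 86] [-0.22  0.63  0.27  2.11 -1.1   0.23  0.42] 5.4
-220 500
   [500, -220, np.float64(323.5262271683554)] [ 0.4   0.21  0.19  2.1  -0.76  0.53  0.57] 0.0
   [500, -220, 130] [ 0.73  0.56 -0.22  2.17 -1.1   0.23  1.02] 3.4
   [528, 2.4, 156] [-0.28  0.46  0.35  2.23 -1.1   0.23  0.44] 4.45
   [568, 7, 86] [-0.22  0.63  0.27  2.11 -1.1   0.23  0.42] 5.4
-220 600
   [600, -220, np.float64(323.5262271683554)] [ 0.35  0.34  0.14  1.91 -0.66  0.53  0.35] 0.0
   [600, -220, 130] [ 0.53  0.64 -0.11  2.01 -1.1   0.23  0.89] 2.02
   [528, 2.4, 156
[... 1222 characters left out ...]
  0.35  2.23 -1.1   0.23  0.44] 3.92
   [568, 7, 86] [-0.22  0.63  0.27  2.11 -1.1   0.23  0.42] 5.4
300 500
   [500, 300, np.float64(323.5262271683554)] [-1.37  0.33  0.78  2.04  0.13  0.41 -1.41] 0.0
   [500, 300, 130] [-0.12  0.84 -1.05  2.22  1.71  1.04 -2.94] 0.0
   [528, 2.4, 156] [ 0.64  0.68 -1.02  2.4   1.99  0.62 -2.62] 0.0
   [568, 7, 86] [ 0.57  0.89 -0.97  2.34  2.14  0.77 -2.67] 0.0
300 600
   [600, 300, np.float64(323.5262271683554)] [-1.1   0.44  0.65  1.85 -0.08  0.45 -1.12] 0.0
   [600, 300, 130] [-1.09  0.78  0.71  1.97 -1.1   0.23 -0.23] 1.66
   [528, 2.4, 156] [-0.28  0.46  0.35  2.23 -1.1   0.23  0.44] 3.92
   [568, 7, 86] [-0.22  0.63  0.27  2.11 -1.1   0.23  0.42] 5.4
```

```bash
python3 - <<'E'
from sim2 import *
s=monitor.read_state(); q0=s["qpos"]; R0=Ro.from_euler("xyz",s["tool_rot"]); p0=s["eef_pos"]
for x,y in((430,300),(430,370)):
    q=q0;p=p0;R=R0;print(x,y)
    for t,roll in (([x,y,323.5],0),([x,y,230],0),([x,y,140],0),([528,2.4,156],0),([568,7,86],0),([568,7,86],-310),([566,7,90],0),([566,7,90],310)):
        q,R,e=go(q,p,t,R,roll); p=t; print("  ",t,roll,q.round(2),round(e,2))
from plan import plan
A=p0;B=np.array([430,320,323.5]);print(np.linalg.norm(B-A))
plan([A+(B-A)*k for k in(.5,1)]+[[430,320,230],[430,320,140]],[0]*4)
E
```

```text
430 300
   [430, 300, 323.5] 0 [-1.54  0.23  0.77  2.15  0.42  0.45 -1.79] 0.0
   [430, 300, 230] 0 [-1.27  0.38  0.48  2.28  0.96  0.23 -2.39] 0.0
   [430, 300, 140] 0 [-1.09  0.54  0.26  2.28  1.46  0.23 -2.94] 1.92
   [528, 2.4, 156] 0 [ 0.73  0.78 -1.21  2.4   1.89  0.78 -2.5 ] 2.06
   [568, 7, 86] 0 [ 0.64  0.98 -1.12  2.34  2.06  0.9  -2.56] 0.0
   [568, 7, 86] -310 [-0.29  0.72  0.36  2.36  3.64  0.51  1.05] 0.0
   [566, 7, 90] 0 [-0.29  0.71  0.36  2.37  3.65  0.5   1.05] 0.0
   [566, 7, 90] 310 [ 0.63  0.95 -1.09  2.34  2.07  0.86 -2.58] 0.0
430 370
   [430, 370, 323.5] 0 [-1.6   0.34  0.78  2.03  0.28  0.5  -1.74] 0.0
   [430, 370, 230] 0 [-1.52  0.5   0.73  2.15  0.24  0.23 -1.77] 0.0
   [430, 370, 140] 0 [-1.23  0.6   0.32  2.2   1.36  0.23 -2.94] 0.65
   [528, 2.4, 156] 0 [ 0.73  0.79 -1.22  2.4   1.89  0.79 -2.5 ] 1.43
   [568, 7, 86] 0 [ 0.65  0.98 -1.13  2.34  2.06  0.9  -2.55] 0.0
   [568, 7, 86] -310 [-0.29  0.72  0.35  2.36  3.64  0.51  1.06] 0.0
   [566, 7, 90] 0 [-0.29  0.71  0.35  2.37  3.64  0.5   1.06] 0.0
   [566, 7, 90] 310 [ 0.64  0.95 -1.1   2.34  2.06  0.87 -2.57] 0.0
348.039445235342
end shift [ 10.54 -13.7   -2.02] per row [ 2.11 -2.74 -0.4 ] roll 0
end shift [ 10.54 -13.7   -2.02] per row [ 2.11 -2.74 -0.4 ] roll 0
end shift [-3.08 -3.56  8.08] per row [-0.62 -0.71  1.62] roll 0
end shift [-2.96 -3.42  7.78] per row [-0.59 -0.68  1.56] roll 0
```

```bash
python3 - <<'E'
from sim2 import *
s=monitor.read_state(); q0=s["qpos"]; R0=Ro.from_euler("xyz",s["tool_rot"]); p0=s["eef_pos"]
for x,y in((480,300),):
    q=q0;p=p0;R=R0;print(x,y)
    for t,roll in (([x,y,323.5],-40),([x,y,230],0),([x,y,140],0),([528,2.4,156],0),([568,7,86],0)):
        q,R,e=go(q,p,t,R,roll); p=t; print("  ",t,roll,q.round(2),round(e,2))
from plan import plan
A=p0;B=np.array([480,300,323.5])
plan([A+(B-A)*k for k in(.5,1)]+[[480,300,230],[480,300,140]],[-20,-20,0,0])
E
```

```text
480 300
   [480, 300, 323.5] -40 [-1.26  0.27  0.56  2.07  0.41  0.45 -1.01] 0.0
   [480, 300, 230] 0 [-1.1   0.41  0.38  2.2   0.88  0.23 -1.54] 0.0
   [480, 300, 140] 0 [-0.86  0.57  0.06  2.27  1.89  0.33 -2.59] 0.0
   [528, 2.4, 156] 0 [ 0.15  0.5  -0.27  2.41  2.77  0.3  -2.74] 0.0
   [568, 7, 86] 0 [ 0.14  0.7  -0.28  2.35  2.8   0.44 -2.74] 0.0
end shift [ 10.98 -11.34  -0.81] per row [ 2.2  -2.27 -0.16] roll -20
end shift [14.19 -6.9  -0.81] per row [ 2.84 -1.38 -0.16] roll -20
end shift [-0.07 -4.7   8.08] per row [-0.01 -0.94  1.62] roll 0
end shift [-0.07 -4.53  7.78] per row [-0.01 -0.91  1.56] roll 0
```

>>> {"api": "arm_command", "payload": {"series": [100,2.2,-2.27,-0.16,-4,100,4.4,-4.54,-0.32,-8,100,6.6,-6.81,-0.48,-12,100,8.8,-9.1,-0.64,-16,100,11,-11.34,-0.8,-20]}}

```text
clock: 9.27
eef_pos: [509.3, 145.9, 324.3]
tool_rot: [2.643, -0.176, 1.348]
force: [1.3, -0.2, -0.5]
width: 85.7
gripper_force: 0.0
```

>>> {"api": "arm_command", "payload": {"series": [100,2.84,-1.38,-0.16,-4,100,5.68,-2.76,-0.32,-8,100,8.5,-4.14,-0.48,-12,100,11.4,-5.5,-0.64,-16,100,14.2,-6.9,-0.8,-20]}}

```text
clock: 9.68
eef_pos: [478.5, 302.0, 324.1]
tool_rot: [2.615, -0.004, 1.655]
force: [1.5, -0.1, -0.2]
width: 85.3
gripper_force: 0.0
```

```bash
python3 st.py
```

```text
9.6833 [478.54535066 301.95522821 324.11026784] [-1.247  0.262  0.535  2.072  0.427  0.456 -1.021]
[[-0.084  0.862  0.501]
 [ 0.996  0.071  0.045]
 [ 0.004  0.503 -0.864]] 30.176514683957834 0.09026391540795953
```

Matches the prediction. Descend (in smaller pieces).

>>> {"api": "arm_command", "payload": {"series": [100,0,-0.94,1.62,0,100,0,-1.88,3.24,0,100,0,-2.82,4.86,0,100,0,-3.76,6.48,0,100,0,-4.7,8.1,0]}}

```text
clock: 10.1
eef_pos: [477.7, 297.6, 236.3]
tool_rot: [2.62, 0.005, 1.648]
force: [-0.8, -1.2, 0.1]
width: 85.5
gripper_force: 0.0
```

>>> {"api": "arm_command", "payload": {"series": [100,0,-0.91,1.56,0,100,0,-1.8,3.12,0,100,0,-2.7,4.68,0,100,0,-3.6,6.24,0,100,0,-4.5,7.8,0]}}

```text
clock: 10.52
eef_pos: [481.5, 296.3, 171.0]
tool_rot: [2.612, 0.009, 1.645]
force: [0.5, -0.8, 0.8]
width: 85.3
gripper_force: 0.0
```

```bash
python3 st.py; python3 - <<'E'
from plan import *
s=monitor.read_state();A=s["eef_pos"];B=np.array([528,2.4,156])
plan([A+(B-A)*k for k in(.5,1)],[0,0])
E
```

```text
10.5167 [481.50950788 296.34934917 171.03828766] [-0.956  0.513  0.191  2.247  1.614  0.258 -2.293]
[[-0.074  0.86   0.505]
 [ 0.997  0.068  0.03 ]
 [-0.009  0.505 -0.863]] 30.35902329037265 0.05929960259869049
end shift [-14.82   0.61   1.38] per row [-2.96  0.12  0.28] roll 0
end shift [-14.82   0.61   1.38] per row [-2.96  0.12  0.28] roll 0
```

>>> {"api": "arm_command", "payload": {"series": [100,0,-0.5,0.9,0,100,0,-1,1.7,0,100,0,-1.5,2.6,0,100,0,-1.5,2.6,0,100,0,-1.5,2.6,0]}}

```text
clock: 10.93
eef_pos: [481.7, 295.5, 141.2]
tool_rot: [2.613, 0.011, 1.645]
force: [0.2, 1.0, 0.9]
width: 85.4
gripper_force: 0.0
```

>>> {"api": "arm_command", "payload": {"series": [100,-2.97,0.28,0,0,100,-5.94,0.56,0,0,100,-8.9,0.84,0,0,100,-11.9,1.12,0,0,100,-14.8,1.4,0,0]}}

```text
clock: 11.35
eef_pos: [505.3, 148.0, 151.2]
tool_rot: [2.61, 0.01, 1.645]
force: [1.4, -1.3, 0.4]
width: 85.1
gripper_force: 0.0
```

```bash
python3 st.py; python3 - <<'E'
from plan import *
plan([[528,2.4,156]],[0])
E
```

```text
11.35 [505.33353349 148.03834093 151.17173416] [-0.409  0.505 -0.092  2.413  2.37   0.368 -2.742]
[[-0.074  0.859  0.506]
 [ 0.997  0.069  0.029]
 [-0.01   0.507 -0.862]] 30.47078160883732 0.05658547742268255
end shift [-14.7    1.18   0.31] per row [-2.94  0.24  0.06] roll 0
```

>>> {"api": "arm_command", "payload": {"series": [100,-2.94,0.24,0.06,0,100,-5.88,0.48,0.12,0,100,-8.82,0.72,0.18,0,100,-11.76,0.95,0.25,0,100,-14.7,1.18,0.31,0]}}

```text
clock: 11.77
eef_pos: [527.9, 1.9, 155.8]
tool_rot: [2.61, 0.011, 1.645]
force: [1.9, 0.6, -0.1]
width: 85.6
gripper_force: 0.0
```

```bash
python3 st.py; python3 - <<'E'
from plan import *
P0=np.array([560,6,100]); a=np.array([-.5,-.045,.865])
plan([P0-16*a],[0])
b=[]
for n,(u,v) in(("top",(340,266)),("scene",(322,265))):
    p,d=viewer.get_image(n); b.append(cv2.resize(p[v-50:v+50,u-50:u+50,::-1],(400,400),interpolation=cv2.INTER_CUBIC))
cv2.imwrite("pics/crop1.png",np.hstack(b))
E
```

```text
11.7667 [527.93005606   1.87597895 155.83685117] [ 0.109  0.495 -0.229  2.418  2.772  0.316 -2.744]
[[-0.074  0.859  0.506]
 [ 0.997  0.069  0.028]
 [-0.011  0.507 -0.862]] 30.45900129981743 0.05453895448186798
end shift [ 0.27 -0.05  8.05] per row [ 0.05 -0.01  1.61] roll 0
```

View pics/crop1.png

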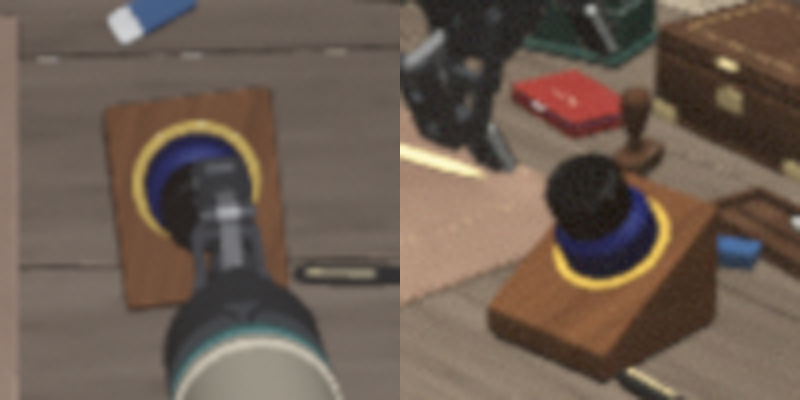

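Left: the gripper sits over the cap, slightly to its right through parallax (finger at about (217,180)). Right: the fingers are above and left of the cap, and the cap is free. Descend along the axis.

>>> {"api": "arm_command", "payload": {"series": [100,0,0,1.3,0,100,0.1,0,2.6,0,100,0.15,0,3.9,0,100,0.2,0,5.2,0,100,0.2,0,6,0]}}

```text
clock: 12.28
eef_pos: [558.5, 7.8, 102.9]
tool_rot: [2.611, 0.011, 1.645]
force: [0.8, 0.2, 0.5]
width: 85.2
gripper_force: 0.0
```

>>> {"api": "arm_command", "payload": {"series": [100,0,0,0.5,0,100,0,0,1,0,100,0.05,0,1.5,0,100,0.05,0,2,0,100,0.05,0,2,0]}}

```text
clock: 12.7
eef_pos: [568.3, 8.6, 85.7]
tool_rot: [2.611, 0.01, 1.645]
force: [0.9, 0.4, -0.0]
width: 85.3
gripper_force: 0.0
```

```bash
python3 st.py; python3 - <<'E'
from h import *
b=[]
for n,(u,v) in(("top",(340,266)),("scene",(322,265))):
    p,d=viewer.get_image(n); b.append(cv2.resize(p[v-32:v+32,u-32:u+32,::-1],(400,400),interpolation=cv2.INTER_CUBIC))
cv2.imwrite("pics/crop2.png",np.hstack(b))
E
```

```text
12.7 [568.26970393   8.57175873  85.66605475] [ 0.103  0.696 -0.245  2.356  2.797  0.456 -2.756]
[[-0.074  0.86   0.505]
 [ 0.997  0.069  0.029]
 [-0.01   0.506 -0.862]] 30.407516798959158 0.057137950143917864
```

View pics/crop2.png

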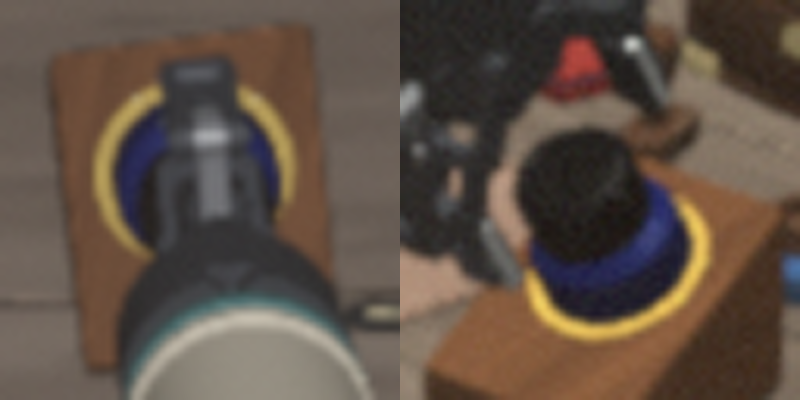

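>>> {"api": "arm_command", "payload": {"series": [90,0,0,0,0,80,0,0,0,0,72,0,0,0,0,66,0,0,0,0,62,0,0,0,0]}}

```text
clock: 13.22
eef_pos: [568.0, 8.4, 86.2]
tool_rot: [2.611, 0.01, 1.645]
force: [-0.0, -0.0, 0.7]
width: 53.1
gripper_force: 0.0
```

>>> {"api": "arm_command", "payload": {"series": [61,0,0,0,0,60,0,0,0,0,60,0,0,0,0,59,0,0,0,0,59,0,0,0,0]}}

```text
clock: 13.63
eef_pos: [567.9, 8.5, 86.0]
tool_rot: [2.611, 0.01, 1.645]
force: [-0.4, 0.2, -0.1]
width: 50.4
gripper_force: 0.0
```

Centred to within about 1.2 mm (no contact at 50.4 mm). Grip.

>>> {"api": "arm_command", "payload": {"series": [58,0,0,0,0,57,0,0,0,0,56,0,0,0,0,54,0,0,0,0,50,0,0,0,0]}}

```text
clock: 14.05
eef_pos: [567.8, 8.5, 86.4]
tool_rot: [2.611, 0.01, 1.645]
force: [-2.0, 0.1, 4.8]
width: 46.4
gripper_force: 60.6
```

>>> {"api": "arm_command", "payload": {"series": [50,0,0,0,0,50,0,0,0,0,50,0,0,0,0,50,0,0,0,-3,50,0,0,-0.01,-6]}}

```text
clock: 14.47
eef_pos: [567.5, 8.9, 86.2]
tool_rot: [2.615, 0.063, 1.738]
force: [-1.7, 0.8, 2.7]
width: 46.5
gripper_force: 60.9
```

>>> {"api": "arm_command", "payload": {"series": [50,0,0,-0.01,-7,50,0,0,-0.02,-14,50,0,0,-0.03,-21,50,0,0,-0.04,-28,50,0,0,-0.05,-35]}}

```text
clock: 14.88
eef_pos: [567.7, 8.5, 86.5]
tool_rot: [2.733, 0.349, 2.296]
force: [-0.4, 0.9, -0.8]
width: 46.2
gripper_force: 61.3
```

>>> {"api": "arm_command", "payload": {"series": [50,0,0,-0.01,-7,50,0,0,-0.02,-14,50,0,0,-0.03,-21,50,0,0,-0.04,-28,50,0,0,-0.06,-35]}}

```text
clock: 15.3
eef_pos: [566.9, 8.3, 86.7]
tool_rot: [3.015, 0.516, 2.946]
force: [-0.2, -1.0, -1.5]
width: 46.7
gripper_force: 61.4
```

```bash
python3 st.py
```

```text
15.3 [566.93367383   8.31406735  86.7383544 ] [-0.142  0.69   0.111  2.365  3.284  0.445 -1.953]
[[-0.853  0.132  0.504]
 [ 0.169  0.985  0.029]
 [-0.493  0.11  -0.863]] 30.338984684008118 0.05669207891957387
```

>>> {"api": "arm_command", "payload": {"series": [50,0,0,-0.01,-7,50,0,0,-0.02,-14,50,0,0,-0.03,-21,50,0,0,-0.04,-28,50,0,0,-0.06,-35]}}

```text
clock: 15.72
eef_pos: [566.8, 7.6, 87.5]
tool_rot: [-2.921, 0.486, -2.639]
force: [-1.3, -1.8, -0.4]
width: 46.3
gripper_force: 61.4
```

>>> {"api": "arm_command", "payload": {"series": [50,0,0,-0.01,-7,50,0,0,-0.02,-14,50,0,0,-0.03,-21,50,0,0,-0.04,-28,50,0,0,-0.06,-35]}}

```text
clock: 16.13
eef_pos: [566.6, 6.9, 88.1]
tool_rot: [-2.682, 0.274, -2.02]
force: [-0.6, -2.9, 0.1]
width: 46.3
gripper_force: 61.5
```

>>> {"api": "arm_command", "payload": {"series": [50,0,0,-0.01,-7,50,0,0,-0.02,-14,50,0,0,-0.03,-21,50,0,0,-0.04,-28,50,0,0,-0.06,-35]}}

```text
clock: 16.55
eef_pos: [566.6, 6.6, 88.8]
tool_rot: [-2.611, -0.023, -1.48]
force: [-1.2, -3.9, 0.4]
width: 46.3
gripper_force: 61.5
```

>>> {"api": "arm_command", "payload": {"series": [50,0,0,-0.01,-7,50,0,0,-0.02,-14,50,0,0,-0.03,-21,50,0,0,-0.04,-28,50,0,0,-0.06,-35]}}

```text
clock: 16.97
eef_pos: [566.6, 6.5, 89.5]
tool_rot: [-2.706, -0.315, -0.933]
force: [2.1, -4.0, 0.1]
width: 46.5
gripper_force: 61.4
```

```bash
python3 st.py
```

```text
16.9667 [566.58387142   6.47358166  89.54121849] [-0.57   0.857  0.8    2.378  3.987  0.73  -0.299]
[[ 0.566 -0.651  0.506]
 [-0.764 -0.645  0.025]
 [ 0.31  -0.401 -0.862]] 30.449300069724057 0.04992563132975201
```

>>> {"api": "arm_command", "payload": {"series": [50,0,0,-0.01,-7,50,0,0,-0.02,-14,50,0,0,-0.03,-21,50,0,0,-0.04,-28,50,0,0,-0.06,-35]}}

```text
clock: 17.38
eef_pos: [566.6, 6.9, 90.2]
tool_rot: [-2.968, -0.506, -0.296]
force: [0.9, -2.9, 0.2]
width: 47.0
gripper_force: 61.4
```

>>> {"api": "arm_command", "payload": {"series": [50,0,0,-0.01,-7,50,0,0,-0.02,-14,50,0,0,-0.03,-21,50,0,0,-0.04,-28,50,0,0,-0.06,-35]}}

```text
clock: 17.8
eef_pos: [566.4, 7.5, 90.7]
tool_rot: [2.965, -0.505, 0.406]
force: [1.5, -3.1, 1.5]
width: 46.4
gripper_force: 61.5
```

```bash
python3 st.py
```

```text
17.8 [566.41872028   7.5221      90.67813438] [-0.699  1.019  1.088  2.382  4.148  0.97   0.712]
[[ 0.804  0.311  0.507]
 [ 0.346 -0.938  0.027]
 [ 0.484  0.153 -0.862]] 30.505099779560787 0.05377086356529452
```

>>> {"api": "arm_command", "payload": {"series": [55,0,0,0,0,60,0,0,0,0,75,0,0,0,0,80,0,0,0,0,80,0,0,0,0]}}

```text
clock: 18.22
eef_pos: [565.2, 8.7, 90.0]
tool_rot: [2.973, -0.505, 0.398]
force: [-0.3, -0.2, 0.0]
width: 68.6
gripper_force: 0.0
```

>>> {"api": "arm_command", "payload": {"series": [80,0,0,0,7,80,0,0,0,14,80,0,0,0,21,80,0,0,0,28,80,0,0,0,35]}}

```text
clock: 18.63
eef_pos: [565.3, 8.6, 90.1]
tool_rot: [-2.959, -0.501, -0.309]
force: [0.5, 0.9, 0.2]
width: 68.6
gripper_force: 0.0
```

>>> {"api": "arm_command", "payload": {"series": [80,0,0,0,7,80,0,0,0,14,80,0,0,0,21,80,0,0,0,28,80,0,0,0,35]}}

```text
clock: 19.05
eef_pos: [565.3, 8.6, 90.3]
tool_rot: [-2.702, -0.307, -0.942]
force: [0.3, -0.3, 0.1]
width: 68.6
gripper_force: 0.0
```

>>> {"api": "arm_command", "payload": {"series": [80,0,0,0,7,80,0,0,0,14,80,0,0,0,21,80,0,0,0,28,80,0,0,0,35]}}

```text
clock: 19.47
eef_pos: [565.4, 8.5, 90.3]
tool_rot: [-2.611, -0.015, -1.488]
force: [1.1, -0.5, -0.2]
width: 68.3
gripper_force: 0.0
```

>>> {"api": "arm_command", "payload": {"series": [80,0,0,0,7,80,0,0,0,14,80,0,0,0,21,80,0,0,0,28,80,0,0,0,35]}}

```text
clock: 19.88
eef_pos: [565.4, 8.5, 90.4]
tool_rot: [-2.686, 0.282, -2.029]
force: [-0.6, 0.0, -0.9]
width: 68.2
gripper_force: 0.0
```

```bash
python3 st.py
```

```text
19.8833 [565.37072098   8.48912069  90.35558853] [-0.373  0.735  0.46   2.375  3.705  0.539 -1.204]
[[-0.425 -0.751  0.505]
 [-0.862  0.507  0.029]
 [-0.278 -0.423 -0.862]] 30.405218959740825 0.05776916879410024
```

>>> {"api": "arm_command", "payload": {"series": [80,0,0,0,7,80,0,0,0,14,80,0,0,0,21,80,0,0,0,28,80,0,0,0,35]}}

```text
clock: 20.3
eef_pos: [565.3, 8.4, 90.4]
tool_rot: [-2.928, 0.49, -2.652]
force: [0.0, 0.5, -0.5]
width: 68.3
gripper_force: 0.0
```

>>> {"api": "arm_command", "payload": {"series": [80,0,0,0,7,80,0,0,0,14,80,0,0,0,21,80,0,0,0,28,80,0,0,0,35]}}

```text
clock: 20.72
eef_pos: [565.3, 8.4, 90.4]
tool_rot: [3.007, 0.515, 2.931]
force: [0.9, -0.8, -0.7]
width: 68.3
gripper_force: 0.0
```

>>> {"api": "arm_command", "payload": {"series": [80,0,0,0,7,80,0,0,0,14,80,0,0,0,21,80,0,0,0,28,80,0,0,0,35]}}

```text
clock: 21.13
eef_pos: [565.3, 8.3, 90.4]
tool_rot: [2.729, 0.343, 2.283]
force: [-0.6, -1.0, 0.2]
width: 68.5
gripper_force: 0.0
```

>>> {"api": "arm_command", "payload": {"series": [80,0,0,0,7,80,0,0,0,14,80,0,0,0,21,80,0,0,0,28,80,0,0,0,35]}}

```text
clock: 21.55
eef_pos: [565.4, 8.2, 90.4]
tool_rot: [2.614, 0.059, 1.729]
force: [-0.7, -0.1, -0.2]
width: 68.1
gripper_force: 0.0
```

```bash
python3 st.py
```

```text
21.55 [565.36176974   8.24722517  90.39355559] [ 0.074  0.68  -0.202  2.363  2.852  0.442 -2.72 ]
[[-0.157  0.849  0.505]
 [ 0.986  0.165  0.029]
 [-0.059  0.503 -0.862]] 30.405999618087165 0.057032486913077225
```

>>> {"api": "arm_command", "payload": {"series": [66,-0.1,0.1,0,0,60,-0.1,0.1,0,0,57,-0.1,0.1,0,0,54,-0.1,0.1,0,0,50,-0.1,0.1,0,0]}}

```text
clock: 21.97
eef_pos: [566.2, 7.2, 91.1]
tool_rot: [2.614, 0.064, 1.736]
force: [-3.0, -2.4, 5.1]
width: 46.5
gripper_force: 60.4
```

>>> {"api": "arm_command", "payload": {"series": [50,0,0,0,0,50,0,0,0,0,50,0,0,0,0,50,0,0,0,-3,50,0,0,-0.01,-6]}}

```text
clock: 22.38
eef_pos: [566.0, 7.5, 91.1]
tool_rot: [2.623, 0.117, 1.83]
force: [-2.5, -0.6, 4.3]
width: 46.3
gripper_force: 60.5
```

>>> {"api": "arm_command", "payload": {"series": [50,0,0,-0.01,-7,50,0,0,-0.02,-14,50,0,0,-0.03,-21,50,0,0,-0.04,-28,50,0,0,-0.06,-35]}}

```text
clock: 22.8
eef_pos: [566.3, 7.7, 91.9]
tool_rot: [2.77, 0.39, 2.401]
force: [-1.1, -0.3, 3.4]
width: 46.5
gripper_force: 60.8
```

>>> {"api": "arm_command", "payload": {"series": [50,0,0,-0.01,-7,50,0,0,-0.02,-14,50,0,0,-0.03,-21,50,0,0,-0.04,-28,50,0,0,-0.06,-35]}}

```text
clock: 23.22
eef_pos: [565.9, 8.0, 92.4]
tool_rot: [3.075, 0.528, 3.069]
force: [-1.5, 0.0, 2.9]
width: 46.5
gripper_force: 60.8
```

>>> {"api": "arm_command", "payload": {"series": [50,0,0,-0.01,-7,50,0,0,-0.02,-14,50,0,0,-0.03,-21,50,0,0,-0.04,-28,50,0,0,-0.06,-35]}}

```text
clock: 23.63
eef_pos: [565.5, 7.9, 92.8]
tool_rot: [-2.868, 0.461, -2.521]
force: [-0.9, -0.1, 1.9]
width: 46.3
gripper_force: 60.9
```

>>> {"api": "arm_command", "payload": {"series": [50,0,0,-0.01,-7,50,0,0,-0.02,-14,50,0,0,-0.03,-21,50,0,0,-0.04,-28,50,0,0,-0.06,-35]}}

```text
clock: 24.05
eef_pos: [564.7, 8.0, 93.1]
tool_rot: [-2.659, 0.228, -1.919]
force: [-2.3, 0.3, 3.5]
width: 46.5
gripper_force: 61.0
```

>>> {"api": "arm_command", "payload": {"series": [50,0,0,-0.01,-7,50,0,0,-0.02,-14,50,0,0,-0.03,-21,50,0,0,-0.04,-28,50,0,0,-0.06,-35]}}

```text
clock: 24.47
eef_pos: [564.2, 7.8, 93.6]
tool_rot: [-2.616, -0.075, -1.385]
force: [-2.1, -0.2, 2.7]
width: 46.2
gripper_force: 61.0
```

>>> {"api": "arm_command", "payload": {"series": [50,0,0,-0.01,-7,50,0,0,-0.02,-14,50,0,0,-0.03,-21,50,0,0,-0.04,-28,50,0,0,-0.06,-35]}}

```text
clock: 24.88
eef_pos: [563.9, 7.7, 94.1]
tool_rot: [-2.74, -0.355, -0.827]
force: [-3.1, 0.4, 3.3]
width: 46.4
gripper_force: 61.0
```

```bash
python3 st.py
```

```text
24.8833 [563.85836525   7.74600741  94.11951036] [-0.59   0.859  0.839  2.382  4.024  0.749 -0.226]
[[ 0.635 -0.585  0.505]
 [-0.69  -0.723  0.029]
 [ 0.348 -0.367 -0.863]] 30.358386055685106 0.0576128236196381
```

>>> {"api": "arm_command", "payload": {"series": [50,0,0,-0.01,-7,50,0,0,-0.02,-14,50,0,0,-0.03,-21,50,0,0,-0.05,-28,50,0,0,-0.07,-35]}}

```text
clock: 25.3
eef_pos: [563.5, 7.9, 94.5]
tool_rot: [-3.026, -0.518, -0.173]
force: [-1.9, -0.3, 0.4]
width: 45.9
gripper_force: 61.0
```

>>> {"api": "arm_command", "payload": {"series": [50,0,0,-0.01,-7,50,0,0,-0.03,-14,50,0,0,-0.04,-21,50,0,0,-0.06,-28,50,0,0,-0.08,-35]}}

```text
clock: 25.72
eef_pos: [563.1, 7.6, 95.0]
tool_rot: [2.912, -0.481, 0.525]
force: [-1.7, -0.6, 0.7]
width: 46.5
gripper_force: 61.2
```

>>> {"api": "arm_command", "payload": {"series": [50,0,0,-0.02,-5,50,0,0,-0.04,-10,50,0,0,-0.06,-15,50,0,0,-0.08,-20,50,0,0,-0.1,-20]}}

```text
clock: 26.13
eef_pos: [563.1, 7.5, 95.8]
tool_rot: [2.759, -0.376, 0.887]
force: [-0.0, -1.3, -1.6]
width: 46.4
gripper_force: 61.4
```

```bash
python3 st.py
```

```text
26.1333 [563.07766375   7.51509156  95.82803539] [-0.725  1.055  1.165  2.387  4.194  1.033  1.117]
[[ 0.587  0.633  0.504]
 [ 0.721 -0.692  0.028]
 [ 0.367  0.347 -0.863]] 30.34677354046309 0.056188825052483286
```

>>> {"api": "arm_command", "payload": {"series": [50,0,0,-0.03,0,50,0,0,-0.06,0,50,0,0,-0.09,0,50,0,0,-0.12,0,50,0,0,-0.15,0]}}

```text
clock: 26.55
eef_pos: [562.7, 7.5, 97.5]
tool_rot: [2.761, -0.379, 0.883]
force: [0.5, -0.3, -1.1]
width: 46.5
gripper_force: 61.5
```

>>> {"api": "arm_command", "payload": {"series": [50,0,0,-0.03,0,50,0,0,-0.06,0,50,0,0,-0.09,0,50,0,0,-0.12,0,50,0,0,-0.15,0]}}

```text
clock: 26.97
eef_pos: [561.9, 7.4, 98.7]
tool_rot: [2.76, -0.379, 0.884]
force: [0.1, 0.5, -0.4]
width: 46.5
gripper_force: 61.5
```

```bash
python3 - <<'E'
from sim2 import *
from plan import plan
s=monitor.read_state(); q=s["qpos"]; R=Ro.from_euler("xyz",s["tool_rot"]); p=s["eef_pos"]
z=R.as_matrix()[:,2]; Pp=np.array([548,-267,37.]); L=[p-60*z,p-75*z,[500,-130,165],[505,-267,150],Pp+16*z+[0,0,40],Pp+16*z,Pp+16*z+[14,0,-9]]
rolls=[0,43,0,0,0,0,0]
for t,r in zip(L,rolls):
    q,R,e=go(q,p,t,R,r); p=t; print(np.round(t),r,q.round(2),round(e,2))
print(L[5]); plan(L[:5],rolls[:5])
E
```

```text
[532.   6. 150.] 0 [-0.72  0.78  1.06  2.44  4.24  0.78  1.19] 0.0
[524.   5. 163.] 43 [-0.66  0.65  0.92  2.44  4.18  0.62  0.52] 0.0
[ 500 -130  165] 0 [-0.06  0.53  0.56  2.42  4.24  0.55  0.84] 0.0
[ 505 -267  150] 0 [ 0.79  0.57 -0.22  2.25  4.24  0.23  1.12] 0.43
[ 556. -267.   63.] 0 [ 0.6   0.77 -0.04  2.16  4.05  0.36  1.27] 0.34
[ 556. -267.   23.] 0 [0.54 0.85 0.04 2.17 3.96 0.46 1.35] 0.0
[ 570. -267.   14.] 0 [0.53 0.88 0.03 2.13 3.95 0.45 1.35] 0.0
[ 556.08686966 -266.53295616   23.20201431]
end shift [ 0. -0. -6.] per row [ 0.  -0.  -1.2] roll 0
end shift [ 0.   0.  -1.5] per row [ 0.   0.  -0.3] roll 43
end shift [-2.68 13.36 -1.74] per row [-0.54  2.67 -0.35] roll 0
end shift [-1.03 13.7   1.15] per row [-0.21  2.74  0.23] roll 0
end shift [1.000e-02 2.500e-01 1.007e+01] per row [0.   0.05 2.01] roll 0
```

>>> {"api": "arm_command", "payload": {"series": [50,0,0,-0.5,0,50,0,0,-1.2,0,50,0,0,-2.2,0,50,0,0,-3.4,0,50,0,0,-4.6,0]}}

```text
clock: 27.38
eef_pos: [538.0, 5.7, 138.7]
tool_rot: [2.76, -0.377, 0.884]
force: [0.2, -0.3, -0.8]
width: 46.4
gripper_force: 61.5
```

>>> {"api": "arm_command", "payload": {"series": [50,0,0,-0.8,5,50,0,0,-1.5,11,50,0,0,-2.1,18,50,0,0,-2.5,25,50,0,0,-2.8,32]}}

```text
clock: 27.8
eef_pos: [524.2, 5.0, 163.5]
tool_rot: [3.033, -0.522, 0.273]
force: [0.1, 0.0, -1.0]
width: 46.6
gripper_force: 61.5
```

>>> {"api": "arm_command", "payload": {"series": [50,0,0,0,6,50,0,0,0,11,50,0,0,0,11,50,0,0,0,11,50,0,0,0,11]}}

```text
clock: 28.22
eef_pos: [524.4, 5.0, 162.7]
tool_rot: [3.139, -0.531, 0.062]
force: [-0.4, 0.1, -1.0]
width: 46.4
gripper_force: 61.4
```

```bash
python3 st.py; python3 - <<'E'
from sim2 import *
from plan import plan
s=monitor.read_state(); q=s["qpos"]; R=Ro.from_euler("xyz",s["tool_rot"]); p=s["eef_pos"]
L=[[508,-65,158],[508,-130,150],[540,-267,95]]
for t in L:
    q,R,e=go(q,p,t,R,0); p=t; print(np.round(t),q.round(2),round(e,2))
plan(L,[0]*5)
p,d=viewer.get_image("scene"); cv2.imwrite("pics/s3.png",cv2.resize(p[190:340,220:440,::-1],(660,450),interpolation=cv2.INTER_CUBIC))
E
```

```text
28.2167 [524.39896354   5.04040228 162.66496006] [-0.667  0.663  0.933  2.44   4.195  0.636  0.506]
[[ 0.861  0.06   0.505]
 [ 0.053 -0.998  0.029]
 [ 0.506  0.002 -0.862]] 30.418470851890252 0.057024639455771575
[508 -65 158] [-0.45  0.66  0.91  2.47  4.24  0.73  0.67] 0.0
[ 508 -130  150] [-0.13  0.61  0.67  2.42  4.24  0.65  0.82] 0.0
[ 540 -267   95] [0.55 0.7  0.05 2.19 4.24 0.39 1.08] 0.0
end shift [-2.02  6.89 -0.63] per row [-0.4   1.38 -0.13] roll 0
end shift [-0.75  6.49  0.5 ] per row [-0.15  1.3   0.1 ] roll 0
end shift [-0.76 13.86  5.97] per row [-0.15  2.77  1.19] roll 0
```

View pics/s3.png

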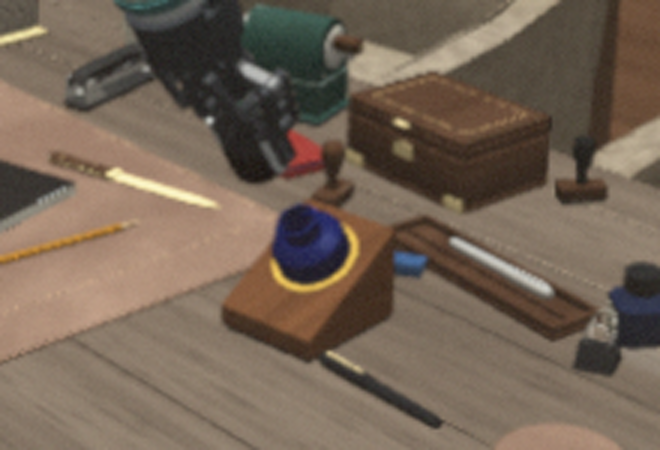

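The cap is off (held at about (255,150)) and the blue neck is bare at (298,222). Carry it across to above the coaster.

>>> {"api": "arm_command", "payload": {"series": [50,0,1.4,0.1,0,50,0,2.8,0.2,0,50,0,4.2,0.3,0,50,0,5.6,0.4,0,50,0,7,0.6,0]}}

```text
clock: 28.68
eef_pos: [531.5, -65.3, 157.1]
tool_rot: [3.139, -0.53, 0.061]
force: [0.4, -0.7, -0.8]
width: 46.8
gripper_force: 61.5
```

>>> {"api": "arm_command", "payload": {"series": [50,-0.1,1.3,0.3,0,50,-0.2,2.6,0.6,0,50,-0.3,3.9,1,0,50,-0.4,5.2,1.3,0,50,-0.5,6.5,1.6,0]}}

```text
clock: 29.1
eef_pos: [539.1, -130.0, 140.5]
tool_rot: [3.139, -0.53, 0.061]
force: [-0.2, 0.1, -0.7]
width: 46.3
gripper_force: 61.5
```

```bash
python3 st.py; python3 - <<'E'
from plan import plan
plan([[540,-200,115],[540,-267,95]],[0]*5)
E
```

```text
29.1 [ 539.08107015 -130.01392861  140.54842654] [-0.113  0.637  0.609  2.35   4.232  0.602  0.782]
[[ 0.861  0.06   0.505]
 [ 0.053 -0.998  0.028]
 [ 0.505  0.002 -0.863]] 30.35494451562502 0.0562716996926901
end shift [-1.58  6.99  2.05] per row [-0.32  1.4   0.41] roll 0
end shift [-1.36  6.68  1.54] per row [-0.27  1.34  0.31] roll 0
```

>>> {"api": "arm_command", "payload": {"series": [50,-0.32,1.4,0.4,0,50,-0.64,2.8,0.8,0,50,-0.95,4.2,1.2,0,50,-1.27,5.6,1.6,0,50,-1.6,7,2,0]}}

```text
clock: 29.52
eef_pos: [539.4, -200.2, 115.1]
tool_rot: [3.139, -0.53, 0.061]
force: [0.1, -0.7, 0.3]
width: 46.6
gripper_force: 61.5
```

>>> {"api": "arm_command", "payload": {"series": [50,-0.27,1.34,0.3,0,50,-0.54,2.68,0.6,0,50,-0.81,4,0.9,0,50,-1.1,5.35,1.2,0,50,-1.36,6.7,1.5,0]}}

```text
clock: 29.93
eef_pos: [539.0, -267.3, 95.4]
tool_rot: [3.14, -0.53, 0.061]
force: [0.3, 0.5, -1.1]
width: 46.4
gripper_force: 61.5
```

```bash
python3 st.py; python3 - <<'E'
from plan import plan
from h import *
plan([[556,-267,45],[556,-267,30],[556,-267,22]],[0]*5)
b=[]
for n,(u,v) in(("top",(455,271)),("scene",(400,330))):
    p,d=viewer.get_image(n); b.append(cv2.resize(p[v-50:v+50,u-50:u+50,::-1],(400,400),interpolation=cv2.INTER_CUBIC))
cv2.imwrite("pics/crop4.png",np.hstack(b))
E
```

```text
29.9333 [ 539.02412051 -267.34366243   95.3715889 ] [0.569 0.693 0.034 2.188 4.238 0.375 1.081]
[[ 0.861  0.06   0.504]
 [ 0.052 -0.998  0.029]
 [ 0.505  0.002 -0.863]] 30.34199390138496 0.05664998436323931
end shift [-1.08  0.06  5.2 ] per row [-0.22  0.01  1.04] roll 0
end shift [-0.76 -0.    1.29] per row [-0.15 -0.    0.26] roll 0
end shift [-0.4  -0.    0.69] per row [-0.08 -0.    0.14] roll 0
```

View pics/crop4.png

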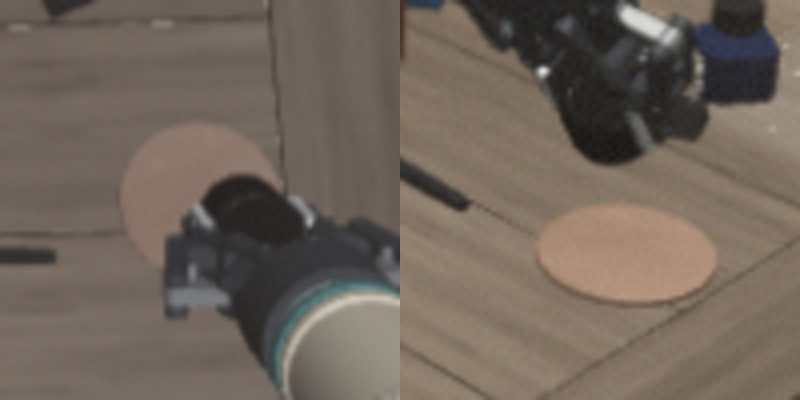

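>>> {"api": "arm_command", "payload": {"series": [50,-0.22,0,1.04,0,50,-0.44,0,2.1,0,50,-0.65,0,3.1,0,50,-0.87,0.1,4.2,0,50,-1.08,0.1,5.2,0]}}

```text
clock: 30.45
eef_pos: [557.0, -265.6, 45.0]
tool_rot: [3.14, -0.53, 0.061]
force: [0.2, 0.5, -0.2]
width: 46.7
gripper_force: 61.6
```

>>> {"api": "arm_command", "payload": {"series": [50,-0.15,0,0.26,0,50,-0.3,0,0.52,0,50,-0.45,0,0.78,0,50,-0.6,0,1.04,0,50,-0.76,0,1.3,0]}}

```text
clock: 30.87
eef_pos: [556.6, -266.8, 30.9]
tool_rot: [3.14, -0.531, 0.059]
force: [-0.2, -0.6, -0.8]
width: 46.1
gripper_force: 61.6
```

>>> {"api": "arm_command", "payload": {"series": [50,-0.05,0,0.09,0,50,-0.1,0,0.17,0,50,-0.15,0,0.26,0,50,-0.2,0,0.35,0,50,-0.2,0,0.35,0]}}

```text
clock: 31.28
eef_pos: [556.6, -266.6, 26.6]
tool_rot: [3.141, -0.531, 0.059]
force: [-0.5, 0.3, 0.0]
width: 46.5
gripper_force: 61.6
```

>>> {"api": "arm_command", "payload": {"series": [50,-0.04,0,0.07,0,50,-0.08,0,0.14,0,50,-0.12,0,0.2,0,50,-0.15,0,0.26,0,50,-0.15,0,0.26,0]}}

```text
clock: 31.7
eef_pos: [556.6, -266.5, 23.5]
tool_rot: [3.141, -0.531, 0.059]
force: [-0.6, 0.3, -0.2]
width: 46.3
gripper_force: 61.6
```

>>> {"api": "arm_command", "payload": {"series": [50,-0.02,0,0.04,0,50,-0.04,0,0.07,0,50,-0.06,0,0.11,0,50,-0.08,0,0.14,0,50,-0.08,0,0.14,0]}}

```text
clock: 32.12
eef_pos: [556.7, -266.6, 22.1]
tool_rot: [3.14, -0.531, 0.059]
force: [-0.4, 0.3, 0.3]
width: 46.2
gripper_force: 61.6
```

>>> {"api": "arm_command", "payload": {"series": [50,-0.02,0,0.04,0,50,-0.04,0,0.07,0,50,-0.06,0,0.11,0,50,-0.08,0,0.14,0,50,-0.08,0,0.14,0]}}

```text
clock: 32.53
eef_pos: [557.1, -266.6, 21.5]
tool_rot: [3.14, -0.533, 0.06]
force: [-2.6, 1.0, 9.3]
width: 46.5
gripper_force: 62.5
```

>>> {"api": "arm_command", "payload": {"series": [50,-0.02,0,0.04,0,50,-0.04,0,0.07,0,50,-0.06,0,0.11,0,50,-0.08,0,0.14,0,50,-0.08,0,0.14,0]}}

```text
clock: 32.95
eef_pos: [557.5, -266.6, 21.1]
tool_rot: [3.14, -0.535, 0.06]
force: [-6.5, 1.0, 19.4]
width: 46.1
gripper_force: 63.5
```

>>> {"api": "arm_command", "payload": {"series": [50,0.07,0,0.08,0,50,0.15,0,0.16,0,50,0.22,0,0.24,0,50,0.3,0,0.31,0,50,0.37,0,0.38,0]}}

```text
clock: 33.37
eef_pos: [561.7, -267.4, 19.1]
tool_rot: [3.139, -0.532, 0.059]
force: [-6.8, 0.0, 15.7]
width: 46.7
gripper_force: 64.0
```

```bash
python3 - <<'E'
from h import *
s=monitor.read_state(); print(s["force"],s["torque"],s["eef_pos"])
b=[]
for n,(u,v) in(("top",(455,271)),("scene",(405,330))):
    p,d=viewer.get_image(n); b.append(cv2.resize(p[v-32:v+32,u-32:u+32,::-1],(400,400),interpolation=cv2.INTER_CUBIC))
cv2.imwrite("pics/crop5.png",np.hstack(b))
E
```

```text
[-6.82071852  0.04510499 15.73001533] [0.00432746 0.52487841 0.10779197] [ 561.67290071 -267.42136115   19.09518235]
```

View pics/crop5.png

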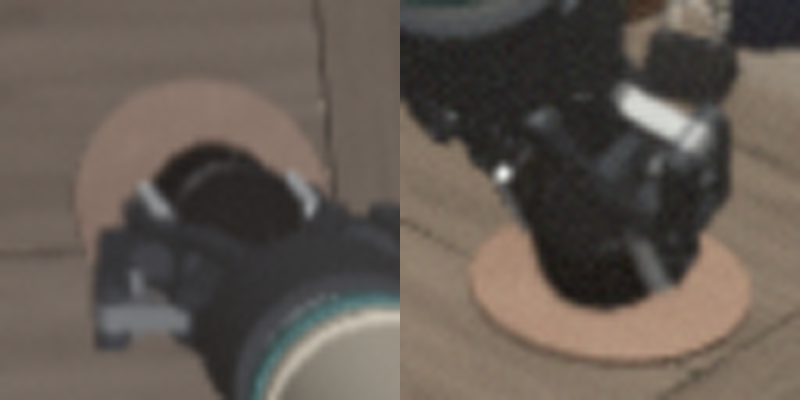

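The cap rests low-edge-down inside the coaster and is pivoting in the pads (height follows the arc). Continue uprighting.

>>> {"api": "arm_command", "payload": {"series": [50,0.05,0,0.1,0,50,0.1,0,0.2,0,50,0.15,0,0.3,0,50,0.2,0,0.4,0,50,0.25,0,0.5,0]}}

```text
clock: 33.88
eef_pos: [566.1, -267.2, 15.8]
tool_rot: [3.139, -0.532, 0.059]
force: [-6.7, -0.4, 15.4]
width: 46.2
gripper_force: 65.5
```

>>> {"api": "arm_command", "payload": {"series": [50,0.03,0,0.08,0,50,0.06,0,0.16,0,50,0.09,0,0.24,0,50,0.12,0,0.32,0,50,0.12,0,0.38,0]}}

```text
clock: 34.3
eef_pos: [569.2, -267.2, 13.2]
tool_rot: [3.138, -0.532, 0.059]
force: [-4.8, 0.2, 13.9]
width: 46.7
gripper_force: 66.4
```

>>> {"api": "arm_command", "payload": {"series": [54,0,0,0,0,58,0,0,0,0,64,0,0,0,0,75,0,0,0,0,90,0,0,0,0]}}

```text
clock: 34.72
eef_pos: [569.4, -265.6, 11.4]
tool_rot: [3.141, -0.53, 0.059]
force: [0.3, -0.3, 0.3]
width: 74.2
gripper_force: 0.0
```

>>> {"api": "arm_command", "payload": {"series": [100,0,0,0,0,100,0,0,0,0,100,0,0,-0.5,0,100,0,0,-1,0,100,0,0,-1.5,0]}}

```text
clock: 35.13
eef_pos: [561.4, -266.3, 25.0]
tool_rot: [3.141, -0.531, 0.059]
force: [0.6, -0.0, -0.2]
width: 85.8
gripper_force: 0.0
```

>>> {"api": "arm_command", "payload": {"series": [100,0,0,-1,0,100,0,0,-2,0,100,0,0,-3.5,0,100,0,0,-5,0,100,0,0,-7,0]}}

```text
clock: 35.55
eef_pos: [525.7, -268.1, 85.8]
tool_rot: [3.14, -0.53, 0.06]
force: [0.2, 0.4, -0.3]
width: 85.0
gripper_force: 0.0
```

```bash
python3 - <<'E'
from h import *
s=monitor.read_state(); print(s["force"],s["eef_pos"],s["clock"])
b=[]
for n,(u,v) in(("top",(455,271)),("scene",(405,330))):
    p,d=viewer.get_image(n); b.append(cv2.resize(p[v-32:v+32,u-32:u+32,::-1],(400,400),interpolation=cv2.INTER_CUBIC))
cv2.imwrite("pics/crop6.png",np.hstack(b))
E
```

```text
[ 0.24271526  0.39635632 -0.28119893] [ 525.74123548 -268.07288913   85.79502009] 35.55
```

View pics/crop6.png

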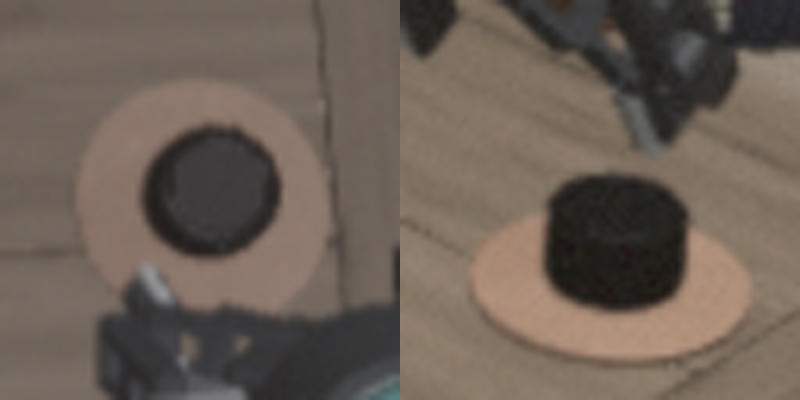

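The cap stands upright and wholly on the coaster: cap centred at (212,190) and coaster at (203,200) in the left crop. The gripper is clear of it, so I'm handing in.

```bash
python3 -c "
from cell import workorder
print(workorder.finish_job())"
```

```text
the job is handed in; nothing more can be done
None
```

I unscrewed the cap and lifted it clear, and it now stands open side down, wholly on the coaster, with the gripper clear; I handed the job in at about 36 s, and no verdict came back.

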